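# Make up the door kit and the chair kit for a repair visit

## Robot

A 7-joint arm with a two-finger parallel gripper is mounted at the origin on the work surface. World frame = base frame: x ahead of the robot, y to its left, z up, the work surface at z = 0. Lengths are in mm, angles in rad, forces in N, time in s.
With the tool pointing down it reaches from about 400 to 875 mm from the base axis. Payload 6.5 kg.
Tool frame: the origin (TCP) lies between the finger pads; the fingertips stand 19 mm ahead of it and the grasp point (between the pads) is the TCP; y points along the fingers, z is the direction in which the jaws open and shut, and the axes are right-handed (so a half turn about y gives the same grasp; the last joint's range is limited). The gripper opens to 85 mm and grips with 20 to 120 N. Pads are 22 mm wide; open, the fingers measure 114 mm over their backs; the gripper's body (76 mm by 85 mm) begins 54 mm behind the grasp point. The pads swing forward as they close: fully open they stand 13 mm farther back than shut.
Start: joints at [1.172, 0.536, -0.004, 1.538, 0.003, 1.067, -0.071], TCP at [212.344, -614.329, 229.79] pointing down, gripper open.
Joint ranges: [-2.7, 2.7], [-0.37, 2.16], [-1.27, 1.26], [0.24, 2.4], [-1.31, 4.45], [0.19, 1.91], [-2.76, 2.76]. Speed limits (rad/s): [2.39, 2.39, 3.14, 3.14, 3.14, 3.14, 3.14].

## Interface

Orientations are given as a 3x3 rotation matrix whose columns are the frame's x, y, z axes.
In Python, from rig import get_state, optics, ctrl gives the robot as it stands. The module is installed in compiled form; this text tells all that it offers.
- The arm moves only by the tool arm_command, never from a script. Its argument "plan" is one flat list of numbers, 6 for each row, row after row: the shift along the tool's x, y, z in m, then the turn, a rotation vector about the tool's x, y, z in rad. In form: [x, y, z, ax, ay, az, x, y, z, ax, ay, az, ...]. A call has 1 to 5 rows; each row is the pose to reach, as a shift and turn from the pose commanded when the call began, along the tool's axes at that moment; what a row does not reach only later rows make up. A row lasts 1/10 s, in which the tool goes at most 50 mm and 8.59 degrees, less where a joint would pass 70% of its speed; a pose out of reach is approached as far as the arm can. A call with a gripper value outside its range is refused whole. "claw" is the opening, from 0 (shut) to 1 (fully open), set as the call begins (left out, the last holds). The fingers move at their own pace and stop on an object; "newtons" is the grip in N (left out, the last holds). Time passes only in rows, so rows that repeat a pose let the fingers close. It gives the time, the measured TCP pose, the force and the opening at its end, in the units of the state.
- get_state(): the state, without advancing time (a new reading comes with each control period).
- optics.snapshot(name): name is "scene" or "top"; returns the picture (420x560x3 uint8, red, green, blue); there is no depth.
- optics.get_calibration(name): a dict with "vertical_fov" (degrees; the focal length in pixels is half the picture's height over the tangent of half this angle, whatever the lens; pixels are square), "cx", "cy" (the principal point, pixels), "R" (3x3) and "t" (3): a world point X has camera coordinates R X + t. Camera axes: x right, y down, z forward; pixel columns grow to the right and rows downward; lengths in mm; the calibration is good to about 2 mm. A picture is of the moment at which its call begins. get_calibration takes no time and is no camera call.
- ctrl.close_job(): hands the job in, once; it reports no verdict.
The state is a dict: "t": time; "joint_positions": joint angles; "joint_velocities": joint speeds; "effort": joint torques, N m; "tcp_pos": TCP position; "eef_rot": TCP orientation; "force": force on the tool from outside, world axes, zero at the start; "moment": the same for the moment, N m; "width": finger opening in mm.
Only numpy, scipy, OpenCV 4.12 (cv2) and the standard library are available. Lean on these libraries where they do the work, as an engineer would, in place of code of your own. Each camera call takes 0.05 s, during which the arm holds its last target. There are 200 camera calls.

## Task

Make up the two repair kits from the stock on the table: into the blue-ended door tray put the tape measure, standing on its base, in the narrow rubber-lined bay, and both wooden wedges in the wide bay, one lying flat and the other on top of it head to tail (thick end over thin end), sides and ends flush, so that the pair is level on top. Into the red-ended chair tray put the cork sanding block, lying flat, in the wide bay and the white glue pot with the orange lid, upright, in the narrow rubber-lined bay. Set things down rather than dropping them, and leave the screw jar, the drill battery and the wax tin where they are.

Things in the scene. Friction and masses are not known exactly. Their poses are not given: they have to be found in the camera images.
- door_tray: Fixed open pine tray, blue ends, door kit; 230 (x) x 158 (y) x 40 mm high, walls 9 mm. Origin: centre of underside, z up. A divider (x = +7 to +16 mm, 36 mm high) makes two bays, each 140 mm in y: wide (113 mm in x, centre x = -49.5 mm, plywood floor 6 mm above the table) and narrow (90 mm in x, centre x = +61 mm, black rubber floor 8 mm above the table).
- chair_tray: Fixed open pine tray, red ends, chair kit; 230 (x) x 158 (y) x 40 mm high, walls 9 mm. Origin: centre of underside, z up. A divider (x = +7 to +16 mm, 36 mm high) makes two bays, each 140 mm in y: wide (113 mm in x, centre x = -49.5 mm, plywood floor 6 mm above the table) and narrow (90 mm in x, centre x = +61 mm, black rubber floor 8 mm above the table).
- pale_wedge: Pale wooden wedge, 110 mm long, 38 mm wide, 26 mm high at the thick end (its last 15 mm dipped in green paint), sloping to 10 mm at the thin end (8.3 degrees); vertical sides, about 60 g. Starts lying on its underside. Origin there, midway across, 25 mm from the thick end and 85 mm from the thin end; +x points to the thick end, y across, z up (at right angles to the underside).
- dark_wedge: Dark wooden wedge of the same shape, 110 mm long, 38 mm wide, 26 mm high at the thick end (its last 15 mm dipped in green paint), sloping to 10 mm at the thin end (8.3 degrees); vertical sides, about 60 g. Starts lying on its underside. Origin there, midway across, 25 mm from the thick end and 85 mm from the thin end; +x points to the thick end, y across, z up (at right angles to the underside).
- tape_measure: Yellow pocket tape measure standing on its base, 68 mm long (x), 38 mm thick (y, flat parallel cheeks with black discs), 66 mm high, rounded above; about 240 g. Origin at the centre of its base, z up; the blade's hook is at +x.
- sanding_block: Brown cork sanding block lying flat, 100 mm long (x), 58 mm wide (y), 32 mm high, about 90 g. Origin at the centre of its underside, z up.
- glue_pot: White round glue pot with a yellow band and an orange screw lid, 62 mm high, body 52 mm and lid (the top 16 mm) 54 mm in diameter, about 160 g. Origin at the centre of its base, z up.
- screw_jar: Clear round jar of screws with a green lid, 54 mm in diameter, 64 mm high. Not part of either kit. Origin at the centre of its base.
- drill_battery: Black drill battery with a blue upper part, 74 mm long (x), 46 mm wide, 56 mm high. Not part of either kit. Origin at the centre of its underside.
- wax_tin: Flat round green tin of wax with a brass disc on its lid, 69 mm in diameter, 24 mm high. Not part of either kit. Origin at the centre of its underside.
Things that resemble listed ones, but are neither listed nor needed, are in the scene too. Of the things like the dark_wedge, leave any that is yellow; of the rest the larger one is meant. What is shaped like the tape_measure but purple is not meant.

How it is judged (in metres and radians):
At the end, for the whole second after the job is handed in: Wedge pair in the blue tray's wide bay, head to tail (ends flush to 12 mm, sides to 10 mm, turn under 0.17 rad), tape upright in its narrow bay; red tray: block flat in the wide bay, glue upright in the narrow one (tilt under 0.1); all at rest and let go; the other stock within 30 mm (((x of pale_wedge in the frame of door_tray between -0.091 and -0.008 m and y of pale_wedge in the frame of door_tray between -0.06 and 0.06 m and z of pale_wedge in the frame of door_tray between 0.002 and 0.011 m and angle between pale_wedge's own z axis and vertical below 0.06 rad and x of dark_wedge in the frame of pale_wedge between -0.072 and -0.048 m and y of dark_wedge in the frame of pale_wedge between -0.01 and 0.01 m and z of dark_wedge in the frame of pale_wedge between 0.009 and 0.018 m and angle between the y axis of dark_wedge and the y axis of pale_wedge, either way round below 0.17 rad and angle between the z axis of dark_wedge and the z axis of pale_wedge, either way round between 0.1 and 0.19 rad) or (x of dark_wedge in the frame of door_tray between -0.091 and -0.008 m and y of dark_wedge in the frame of door_tray between -0.06 and 0.06 m and z of dark_wedge in the frame of door_tray between 0.002 and 0.011 m and angle between dark_wedge's own z axis and vertical below 0.06 rad and x of pale_wedge in the frame of dark_wedge between -0.072 and -0.048 m and y of pale_wedge in the frame of dark_wedge between -0.01 and 0.01 m and z of pale_wedge in the frame of dark_wedge between 0.009 and 0.018 m and angle between the y axis of pale_wedge and the y axis of dark_wedge, either way round below 0.17 rad and angle between the z axis of pale_wedge and the z axis of dark_wedge, either way round between 0.1 and 0.19 rad)) and x of tape_measure in the frame of door_tray between 0.031 and 0.091 m and y of tape_measure in the frame of door_tray between -0.055 and 0.055 m and z of tape_measure in the frame of door_tray between 0.004 and 0.013 m and angle between each of tape_measure, sanding_block, glue_pot, screw_jar, drill_battery, wax_tin's own z axis and vertical below 0.1 rad and x of sanding_block in the frame of chair_tray between -0.091 and -0.008 m and y of sanding_block in the frame of chair_tray between -0.045 and 0.045 m and z of sanding_block in the frame of chair_tray between 0.002 and 0.011 m and x of glue_pot in the frame of chair_tray between 0.031 and 0.091 m and y of glue_pot in the frame of chair_tray between -0.055 and 0.055 m and z of glue_pot in the frame of chair_tray between 0.004 and 0.013 m and linear speed of each of pale_wedge, dark_wedge, tape_measure, sanding_block, glue_pot below 0.02 m/s and distance of each of screw_jar, drill_battery, wax_tin from where it was at the start of the episode below 0.03 m); the robot touches nothing.
It fails at once if a thing is dropped: let go more than about 45 mm above the table ((contact force between pale_wedge and the fingers below 0.02 N and height (world z) of pale_wedge above 0.045 m) or (contact force between dark_wedge and the fingers below 0.02 N and height (world z) of dark_wedge above 0.045 m) or (contact force between tape_measure and the fingers below 0.02 N and height (world z) of tape_measure above 0.045 m) or (contact force between sanding_block and the fingers below 0.02 N and height (world z) of sanding_block above 0.045 m) or (contact force between glue_pot and the fingers below 0.02 N and height (world z) of glue_pot above 0.045 m)).
It fails at once if the screw jar is shifted by more than 30 mm or knocked over (distance of screw_jar from where it was at the start of the episode above 0.03 m or angle between screw_jar's own z axis and vertical above 0.4 rad).
It fails at once if the drill battery is shifted by more than 30 mm or knocked over (distance of drill_battery from where it was at the start of the episode above 0.03 m or angle between drill_battery's own z axis and vertical above 0.4 rad).
It fails at once if the wax tin is shifted by more than 30 mm or knocked over (distance of wax_tin from where it was at the start of the episode above 0.03 m or angle between wax_tin's own z axis and vertical above 0.4 rad).
It also fails if it takes over 144 s, if anything falls off the work surface, if the arm or the gripper's body presses on something with over 40 N, if the wrist force passes 120 N, or if a joint passes its speed limit or range.

## Working session

There is one attempt and no reset: what is moved stays moved. The work goes in short steps, Python scripts to look and compute and a tool call to move; the robot and the scene stay as the last step left them, time stands still between calls to the robot, and variables do not carry over. Pictures are saved under pics/ and viewed, about 12 in all and at most 16, crops included, and the job is handed in when it is done.

Besides the shell and the picture viewer there is one more tool, called after "Request:" as name(argument=value, ...) on one line, values as JSON. arm_command: Moves the arm, as the interface text tells. Its arguments: {"type":"object","properties":{"plan":{"type":"array"},"claw":{"type":"number"},"newtons":{"type":"number"}},"required":["plan"]}

```bash
mkdir -p pics
python3 - <<'E'
from rig import get_state, optics
import cv2
s=get_state(); print(s)
for n in("scene","top"):
    c=optics.get_calibration(n); print(n,c)
    cv2.imwrite(f"pics/{n}0.png",cv2.cvtColor(optics.snapshot(n),cv2.COLOR_RGB2BGR))
E
```

```text
{'t': 0.0, 'joint_positions': array([ 1.17180134,  0.53717537, -0.00441412,  1.5389046 ,  0.00259749,
        1.06732032, -0.07119742]), 'joint_velocities': array([-1.07891769e-03, -4.87952639e-04,  6.94919767e-04, -1.03579253e-05,
       -1.40439977e-03,  8.26054876e-04,  4.39296851e-05]), 'effort': array([-7.45695907e-04, -5.83410466e+01,  1.04897674e+00, -2.59097797e+01,
        1.24350467e-02,  9.58012592e-03, -1.98911522e-05]), 'tcp_pos': array([ 212.09700785, -613.72326109,  228.89510761]), 'eef_rot': array([[-9.45115810e-01, -7.21436380e-04,  3.26734733e-01],
       [-3.26735499e-01,  1.65127544e-03, -9.45114378e-01],
       [ 1.42310855e-04, -9.99998376e-01, -1.79636540e-03]]), 'force': array([-0.50813159,  0.27441217, -0.45475734]), 'moment': array([ 0.02148216, -0.01791404,  0.01103847]), 'width': 85.62238403033686}
scene {'vertical_fov': 45.32572154519381, 'cx': 275.90600518043374, 'cy': 213.50027648425535, 'R': array([[ 0.86367569,  0.50398301,  0.00808833],
       [ 0.3892937 , -0.65676768, -0.64583793],
       [-0.32017919,  0.56094325, -0.76343169]]), 't': array([-478.39234709, -130.94565286, 1570.11465004])}
top {'vertical_fov': 52.96239728368098, 'cx': 281.75410620333304, 'cy': 201.82490987920917, 'R': array([[ 0.02402312, -0.99947474,  0.02175142],
       [-0.99283419, -0.02639992, -0.11654751],
       [ 0.11706053, -0.01879572, -0.9929469 ]]), 't': array([  63.31425185,  526.96058651, 1080.08798214])}
```

View pics/scene0.png

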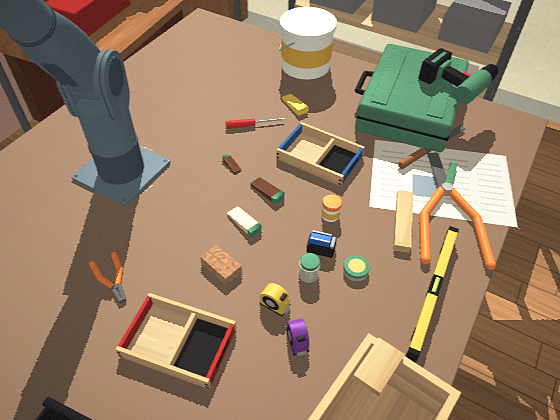

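View pics/top0.png

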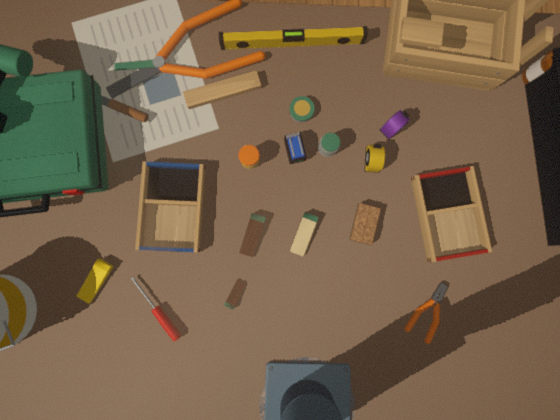

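```bash
cat > h.py <<'E'
import numpy as np, cv2
from rig import get_state, optics
def snap(n,save=None):
    im=cv2.cvtColor(optics.snapshot(n),cv2.COLOR_RGB2BGR)
    if save: cv2.imwrite(f"pics/{save}.png",im)
    return im
def cast(n,px,z):
    c=optics.get_calibration(n); f=210/np.tan(np.radians(c["vertical_fov"]/2))
    px=np.atleast_2d(np.asarray(px,float)); R=np.array(c["R"]);t=np.array(c["t"])
    d=np.c_[(px[:,0]-c["cx"])/f,(px[:,1]-c["cy"])/f,np.ones(len(px))]@R
    C=-R.T@t
    return (C+d*((z-C[2])/d[:,2])[:,None])[:,:2]
def proj(n,X):
    c=optics.get_calibration(n); f=210/np.tan(np.radians(c["vertical_fov"]/2))
    p=np.atleast_2d(X)@np.array(c["R"]).T+c["t"]
    return np.c_[p[:,0]/p[:,2]*f+c["cx"],p[:,1]/p[:,2]*f+c["cy"]]
def blob(n,im,roi,lo,hi,z):
    "largest HSV blob in roi (x0,y0,x1,y1): centre, (l,w), long-axis angle on plane z"
    x0,y0,x1,y1=roi
    k=4; sub=cv2.resize(im[y0:y1,x0:x1],None,fx=k,fy=k,interpolation=cv2.INTER_CUBIC)
    m=cv2.inRange(cv2.cvtColor(sub,cv2.COLOR_BGR2HSV),np.array(lo),np.array(hi))
    m=cv2.morphologyEx(m,cv2.MORPH_CLOSE,np.ones((9,9)))
    m=cv2.morphologyEx(m,cv2.MORPH_OPEN,np.ones((5,5)))
    cs,_=cv2.findContours(m,cv2.RETR_EXTERNAL,cv2.CHAIN_APPROX_NONE)
    if not cs: return None
    c=max(cs,key=cv2.contourArea)[:,0,:]
    px=(c+0.5)/k-0.5+[x0,y0]
    w=cast(n,px,z).astype(np.float32)
    (cx,cy),(a,b),_=r=cv2.minAreaRect(w)
    B=cv2.boxPoints(r); e=[B[1]-B[0],B[2]-B[1]]; e=max(e,key=np.linalg.norm)
    return np.round([cx,cy,max(a,b),min(a,b),np.degrees(np.arctan2(e[1],e[0]))%180],1), px
E
python3 - <<'E'
from h import *
im=cv2.imread("pics/top0.png"); h=cv2.cvtColor(im,cv2.COLOR_BGR2HSV)
for k,p in dict(table=(270,190),dark=(250,240),darkgreen=(258,219),pale=(303,238),palegreen=(312,217),tape=(374,152),tapeb=(376,165),cork=(366,223),glue=(249,154),blue=(170,163),blue2=(165,248),red=(440,173),red2=(462,254),jar=(330,140),bat=(296,148),tin=(302,105)).items(): print(k,h[p[1],p[0]],np.round(cast("top",p,0)[0]))
cv2.imwrite("pics/c1.png",cv2.resize(im[90:270,130:395],None,fx=3,fy=3,interpolation=cv2.INTER_CUBIC))
E
```

```text
table [ 14  97 137] [560. 109.]
dark [ 13 124 105] [424. 158.]
darkgreen [ 46  71 108] [481. 139.]
pale [ 21  87 199] [433.  17.]
palegreen [ 64  79 107] [490.  -7.]
tape [ 23 208 175] [ 674. -175.]
tapeb [ 23 198 183] [ 637. -180.]
cork [ 14 134 148] [ 477. -153.]
glue [ 14 203 198] [658. 169.]
blue [108 107 110] [627. 382.]
blue2 [113  51 109] [397. 383.]
red [  2 203 146] [ 620. -357.]
red2 [  3 195 148] [ 400. -412.]
jar [ 66  82 115] [704. -53.]
bat [110 163 152] [679.  40.]
tin [ 21 153 175] [802.  26.]
```

View pics/c1.png

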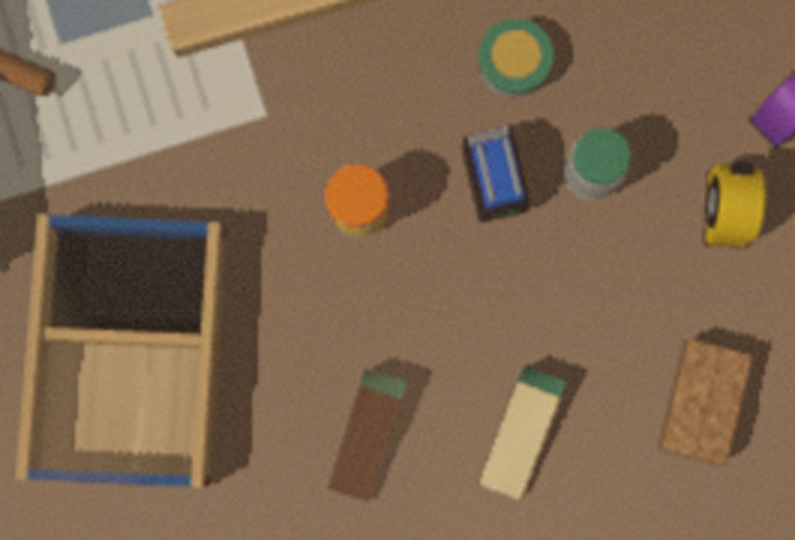

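Run:
```python
from h import *
im=cv2.imread("pics/top0.png")
C=lambda pts,z: cast("top",np.array(pts)/3+[130,90]-1/3,z)
for k,pts,zs in [("bluetray",[(37,214),(221,223),(205,487),(17,479)],[40]*4),
 ("dark",[(365,370),(407,380),(370,499),(329,490)],[26,26,10,10]),
 ("pale",[(525,366),(565,380),(521,499),(480,487)],[26,26,10,10]),
 ("cork",[(690,338),(751,353),(727,463),(661,449)],[32]*4)]:
    P=np.array([C([p],z)[0] for p,z in zip(pts,zs)])
    ax=(P[0]+P[1]-P[2]-P[3])/2
    print(k,P.round(0).tolist(),"c",P.mean(0).round(1),"L",np.linalg.norm(ax).round(1),"W",np.linalg.norm((P[0]+P[3]-P[1]-P[2])/2).round(1),"ang",np.degrees(np.arctan2(ax[1],ax[0])).round(1))
print("glue",C([(357,195)],62), "jar",C([(602,156)],64),"tin",C([(516,53)],24))
print("bat",C([(495,172)],56))
for k,roi,lo,hi,z in [("tape",(360,138,390,180),(18,120,60),(32,255,255),45),("glue",(235,140,265,175),(8,170,130),(17,255,255),62),("cork",(345,195,385,250),(5,115,115),(20,255,255),32),("pale",(285,205,325,265),(17,60,150),(30,130,255),18),
 ("redfar",(410,160,480,190),(0,150,60),(8,255,255),40),("rednear",(420,235,500,270),(0,150,60),(8,255,255),40)]:
    b=blob("top",im,roi,lo,hi,z); print(k,b and b[0])
x=cv2.resize(im[120:280,360:500],None,fx=4,fy=4,interpolation=cv2.INTER_CUBIC)
cv2.imwrite("pics/c2.png",x[:600])
```

```text
bluetray [[622.0, 446.0], [619.0, 285.0], [389.0, 288.0], [392.0, 448.0]] c [505.3 366.9] L 230.0 W 160.2 ang -0.7
dark [[494.0, 156.0], [486.0, 119.0], [382.0, 149.0], [389.0, 185.0]] c [437.6 152.1] L 108.9 W 37.4 ang -15.7
pale [[501.0, 15.0], [490.0, -20.0], [385.0, 16.0], [394.0, 52.0]] c [442.5  15.8] L 111.8 W 37.4 ang -18.9
cork [[529.0, -129.0], [517.0, -183.0], [420.0, -162.0], [431.0, -104.0]] c [ 474.5 -144.3] L 100.1 W 56.9 ang -13.4
glue [[641.96025787 165.77141322]] jar [[682.1764395  -45.37850528]] tin [[786.32597633  28.52351951]]
bat [[667.26574706  46.83930076]]
tape [ 646.4 -166.6   75.6   54.1  177.9]
glue [641.5 166.2  54.1  53.6   1.7]
cork [ 473.7 -142.5  101.6   61.7  166.2]
pale [435.7  19.9  98.6  41.  159.8]
redfar [ 613.8 -353.3  137.9   15.3  100.8]
rednear [ 399.  -393.4  138.2   11.4  100.6]
```

View pics/c2.png

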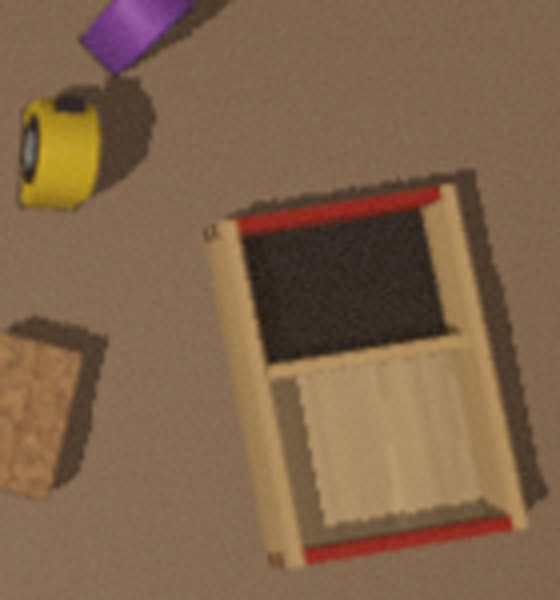

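```bash
cat >> h.py <<'E'
from scipy.spatial.transform import Rotation as Ro
def Rt(psi,tilt=0):
    c,s=np.cos(np.radians(psi)),np.sin(np.radians(psi))
    return np.array([[s,0,c],[-c,0,s],[0,-1,0]])@Ro.from_rotvec([0,0,np.radians(tilt)]).as_matrix()
def plan(*wps,step=190,deg=38):
    "prints one row per call (m, rad, tool axes at call start) for waypoints (x,y,z,psi[,tilt]) from the present pose"
    s=get_state(); p=np.array(s["tcp_pos"]);R=np.array(s["eef_rot"])
    print("t %.1f p %s psi %.1f w %.1f F %s"%(s["t"],p.round(1),np.degrees(np.arctan2(R[1,2],R[0,2])),s["width"],s["force"].round(1)))
    for w in wps:
        q=np.array(w[:3],float);Q=Rt(*w[3:])
        dp=q-p; rv=(Ro.from_matrix(R.T@Q)).as_rotvec()
        if len(w)>3 and abs(rv[1])>3: print("near half turn")
        n=max(1,int(np.ceil(np.linalg.norm(dp)/step)),int(np.ceil(np.degrees(np.linalg.norm(rv))/deg)))
        print("->",w)
        for i in range(n):
            row=np.r_[R.T@dp/n/1000,rv/n]
            print("   ",[float(v) for v in row.round(3)])
            R=R@Ro.from_rotvec(rv/n).as_matrix()
        p,R=q,Q
E
python3 - <<'E'
from h import *
P=np.array
print("tape R top",cast("top",[(384.2,157.5)],66),"L base",cast("top",[(365,171),(365.5,147.5)],3),"near base", cast("top",[(378.7,172.5)],30))
im=cv2.imread("pics/scene0.png")
# tape in scene: cross-check by projecting a guess
print(proj("scene",[[640,-165,66],[640,-165,0]]),proj("scene",[[642,166,62]]))
plan((474,-144,150,-103.4),(474,-144,20,-103.4))
E
```

```text
tape R top [[ 643.75214762 -185.60846131]] L base [[ 619.26166597 -149.3997957 ]
 [ 685.00695757 -150.72188727]] near base [[ 610.87484665 -180.22500925]]
[[272.5058209  289.18971722]
 [272.4294766  303.03812726]] [[333.05211889 202.7719752 ]]
t 0.1 p [ 212.2 -613.8  229. ] psi -70.9 w 85.3 F [-0.1 -0.2 -0.6]
-> (474, -144, 150, -103.4)
    [-0.134, 0.027, -0.119, 0.0, 0.189, 0.0]
    [-0.109, 0.026, -0.142, 0.0, 0.189, 0.0]
    [-0.08, 0.026, -0.16, 0.0, 0.189, 0.0]
-> (474, -144, 20, -103.4)
    [0.0, 0.13, 0.0, 0.0, 0.0, 0.0]
```

Request:
arm_command(plan=[-0.134,0.027,-0.119,0,0.189,0,-0.134,0.027,-0.119,0,0.189,0,-0.134,0.027,-0.119,0,0.189,0,-0.134,0.027,-0.119,0,0.189,0,-0.134,0.027,-0.119,0,0.189,0], claw=1, newtons=50)

```text
t: 0.6
tcp_pos: [303.2, -452.8, 201.8]
eef_rot: [[-0.989, 0.0, 0.151], [-0.151, 0.004, -0.989], [-0.001, -1.0, -0.004]]
force: [1.1, -0.2, -0.4]
width: 85.3
```

Request:
arm_command(plan=[-0.109,0.026,-0.142,0,0.189,0,-0.109,0.026,-0.142,0,0.189,0,-0.109,0.026,-0.142,0,0.189,0,-0.109,0.026,-0.142,0,0.189,0,-0.109,0.026,-0.142,0,0.189,0])

```text
t: 1.1
tcp_pos: [389.8, -297.5, 176.1]
eef_rot: [[-0.999, -0.0, -0.038], [0.038, 0.003, -0.999], [0.0, -1.0, -0.003]]
force: [-0.2, 0.5, 0.6]
width: 85.5
```

Request:
arm_command(plan=[-0.08,0.026,-0.16,0,0.189,0,-0.08,0.026,-0.16,0,0.189,0,-0.08,0.026,-0.16,0,0.189,0,-0.08,0.026,-0.16,0,0.189,0,-0.08,0.026,-0.16,0,0.189,0])

```text
t: 1.6
tcp_pos: [477.1, -141.5, 150.3]
eef_rot: [[-0.974, 0.001, -0.225], [0.225, 0.002, -0.974], [-0.0, -1.0, -0.002]]
force: [0.3, -0.4, -0.4]
width: 85.6
```

Run:
```python
from h import *
im=snap("top","top1")
cv2.imwrite("pics/c3.png",cv2.resize(im[130:290,280:500],None,fx=3,fy=3,interpolation=cv2.INTER_CUBIC))
plan((474,-144,60,-103.4),(474,-144,20,-103.4))
```

```text
t 1.6 p [ 475.7 -144.6  150.5] psi -103.2 w 85.3 F [ 0.1 -0.7  0.4]
-> (474, -144, 60, -103.4)
    [0.002, 0.09, -0.0, 0.0, 0.003, 0.0]
-> (474, -144, 20, -103.4)
    [0.0, 0.04, 0.0, 0.0, 0.0, 0.0]
```

View pics/c3.png

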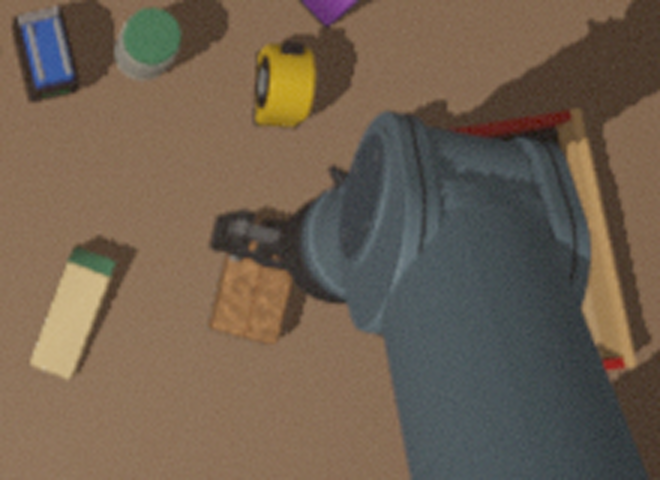

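Run:
```python
from h import *
print((proj("top",[[475,-144,150],[475-8.5,-144-41,150],[475+8.5,-144+41,150],[475,-144,165]])-[280,130])*3)
```

```text
[[288.88833225 268.7507861 ]
 [341.07806021 280.93503934]
 [236.72227021 256.57205792]
 [293.64636056 267.29646474]]
```

Run:
```python
from h import *
im=snap("scene","scene1")
cv2.imwrite("pics/c4.png",cv2.resize(im[200:340,150:320],None,fx=4,fy=4,interpolation=cv2.INTER_CUBIC))
print((proj("scene",[[475,-144,150],[475,-144,131],[475-9,-144-42,144],[475+9,-144+42,144]])-[150,200])*4)
```

```text
[[274.09660725 139.00889659]
 [276.53766133 157.96467511]
 [222.70345618 186.75136022]
 [325.31513175 104.71743066]]
```

View pics/c4.png

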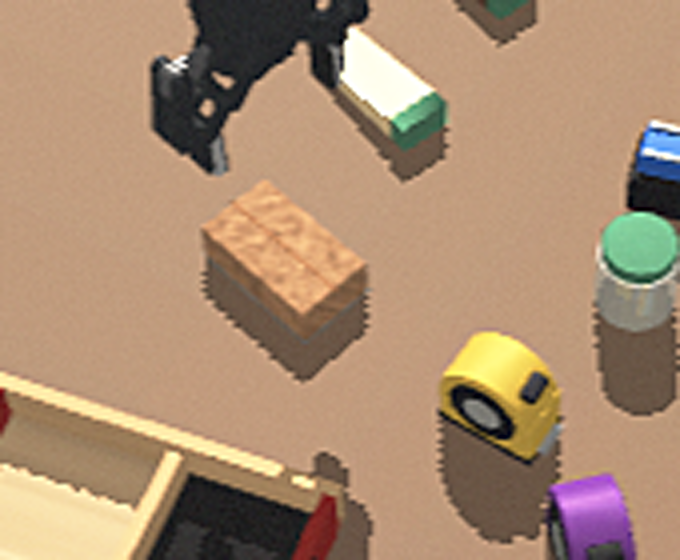

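Request:
arm_command(plan=[0.001,0.09,0,0,0,0,0.001,0.09,0,0,0,0,0.001,0.09,0,0,0,0,0.001,0.09,0,0,0,0,0.001,0.09,0,0,0,0])

```text
t: 2.2
tcp_pos: [475.1, -147.0, 62.8]
eef_rot: [[-0.972, 0.003, -0.234], [0.234, -0.001, -0.972], [-0.003, -1.0, 0.0]]
force: [-0.0, -0.5, 0.4]
width: 85.4
```

Run:
```python
from h import *
a=snap("scene","scene2"); b=snap("top","top2")
A=cv2.resize(a[200:300,170:270],None,fx=4,fy=4,interpolation=cv2.INTER_CUBIC)
B=cv2.resize(b[170:270,310:410],None,fx=4,fy=4,interpolation=cv2.INTER_CUBIC)
s=get_state(); p=s["tcp_pos"]; R=s["eef_rot"]; print(s["t"],p)
X=[p+R@np.array([0,6,o]) for o in(-42.5,0,42.5)]
print((proj("scene",X)-[170,200])*4); print((proj("top",X)-[310,170])*4+[400,0])
cv2.imwrite("pics/c5.png",np.hstack([A,B]))
```

```text
2.3 [ 475.29603761 -146.3686782    62.82498049]
[[252.24706906 192.31988146]
 [203.86563779 230.71217344]
 [153.9615372  270.31275471]]
[[569.26940091 191.7523007 ]
 [633.37459001 208.78339693]
 [697.52593603 225.82675587]]
```

View pics/c5.png

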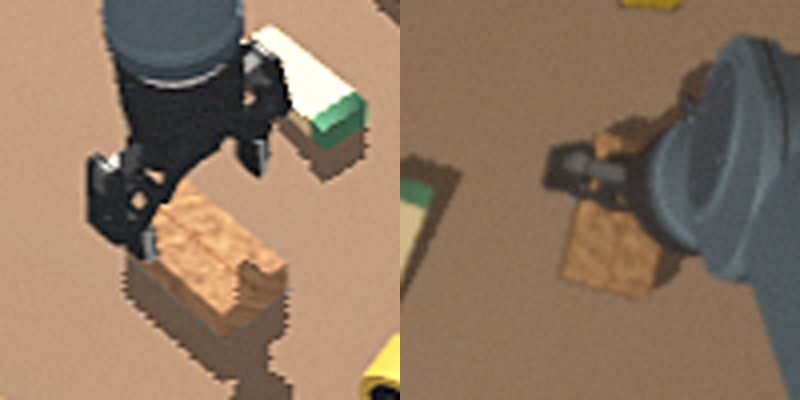

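Run:
```python
from h import *
def ray(n,px):
    a=np.r_[cast(n,px,0)[0],0];b=np.r_[cast(n,px,100)[0],100];return a,(b-a)/np.linalg.norm(b-a)
def tri(pt,ps):
    a,u=ray("top",pt);b,v=ray("scene",ps)
    s=np.linalg.lstsq(np.c_[u,-v],b-a,rcond=None)[0];P=a+s[0]*u;Q=b+s[1]*v
    return ((P+Q)/2).round(1),np.linalg.norm(P-Q).round(1)
print("knuckle",tri((351.25,212.5),(237,222.5)))
# cork near corner: top (645,298),( 562,275) ; scene left corner (128,250), pix
print("cork",tri((310+245/4,170+298/4),(170+128/4,200+250/4)))
print("wrist disc",cast("top",(310+290/4,170+165/4),200))
p=np.array([475.3,-146.4,62.8]);print("exp knuckle",p+[12,48,0])
for z in(80,100,120): print(z,cast("top",(351.25,212.5),z),cast("scene",(237,222.5),z))
```

```text
knuckle (array([490.5, -85.8, 145.5]), np.float64(0.3))
cork (array([ 420.5, -162.8,   15.2]), np.float64(2.6))
wrist disc [[ 489.9551588 -145.6765281]]
exp knuckle [487.3 -98.4  62.8]
80 [[496.92259301 -97.92184111]] [[458.29724101 -42.85805468]]
100 [[494.99016676 -94.20851188]] [[468.09657049 -56.01417911]]
120 [[493.0577405  -90.49518264]] [[477.89589997 -69.17030355]]
```

Request:
arm_command(plan=[0.001,0.02,-0.002,0,0,0,0.001,0.042,-0.002,0,0,0,0.001,0.042,-0.002,0,0,0])

```text
t: 2.6
tcp_pos: [472.5, -143.1, 18.3]
eef_rot: [[-0.973, -0.002, -0.232], [0.232, 0.0, -0.973], [0.002, -1.0, 0.0]]
force: [-0.4, -0.1, -0.3]
width: 85.3
```

Request:
arm_command(plan=[0,0,0,0,0,0,0,0,0,0,0,0,0,0,0,0,0,0,0,0,0,0,0,0,0,0,0,0,0,0], claw=0, newtons=50)

```text
t: 3.1
tcp_pos: [474.3, -143.7, 20.6]
eef_rot: [[-0.973, 0.002, -0.232], [0.232, -0.001, -0.973], [-0.002, -1.0, 0.0]]
force: [-2.3, -0.1, 8.1]
width: 56.1
```

Request:
arm_command(plan=[0,0,0,0,0,0,0,0,0,0,0,0,0,0,0,0,0,0])

```text
t: 3.4
tcp_pos: [474.4, -143.6, 20.6]
eef_rot: [[-0.973, 0.002, -0.232], [0.232, -0.001, -0.973], [-0.002, -1.0, 0.0]]
force: [-1.5, 0.1, 8.4]
width: 56.6
```

Run:
```python
from h import *
plan((474,-144,120,-103.4),(459,-382,120,-169.5),(459,-382,28,-169.5))
```

```text
t 3.4 p [ 474.4 -143.6   20.6] psi -103.4 w 56.6 F [-1.5  0.1  8.4]
-> (474, -144, 120, -103.4)
    [0.0, -0.099, 0.0, -0.0, -0.0, -0.002]
-> (459, -382, 120, -169.5)
    [-0.02, 0.0, 0.117, 0.0, 0.577, 0.0]
    [-0.081, 0.0, 0.087, 0.0, 0.577, 0.0]
-> (459, -382, 28, -169.5)
    [0.0, 0.092, 0.0, 0.0, 0.0, 0.0]
```

Request:
arm_command(plan=[0,-0.02,0,0,0,0,0,-0.05,0,0,0,0,0,-0.08,0,0,0,0,0,-0.1,0,0,0,0,0,-0.1,0,0,0,0])

```text
t: 3.9
tcp_pos: [475.7, -144.0, 122.4]
eef_rot: [[-0.973, 0.007, -0.232], [0.232, -0.002, -0.973], [-0.007, -1.0, 0.0]]
force: [-0.6, 0.2, -0.4]
width: 56.3
```

Request:
arm_command(plan=[-0.004,0,0.023,0,0.115,0,-0.008,0,0.047,0,0.231,0,-0.012,0,0.07,0,0.346,0,-0.016,0,0.094,0,0.462,0,-0.02,0,0.117,0,0.577,0])

```text
t: 4.4
tcp_pos: [465.1, -262.7, 118.5]
eef_rot: [[-0.685, -0.0, -0.728], [0.728, 0.0, -0.685], [0.0, -1.0, 0.0]]
force: [1.0, -0.2, -0.7]
width: 56.4
```

Request:
arm_command(plan=[-0.016,0,0.017,0,0.115,0,-0.032,0,0.035,0,0.231,0,-0.049,0,0.052,0,0.346,0,-0.065,0,0.07,0,0.462,0,-0.081,0,0.087,0,0.577,0])

```text
t: 4.9
tcp_pos: [457.7, -381.2, 118.4]
eef_rot: [[-0.177, -0.001, -0.984], [0.984, 0.0, -0.177], [0.0, -1.0, 0.001]]
force: [1.1, 0.4, -0.4]
width: 55.9
```

Run:
```python
from h import *
plan((459,-382,60,-169.5),(459,-382,28,-169.5))
a=snap("scene","scene3"); b=snap("top","top3")
A=cv2.resize(a[260:400,90:250],None,fx=2.5,fy=2.5,interpolation=cv2.INTER_CUBIC)
B=cv2.resize(b[140:280,400:520],None,fx=2.5,fy=2.5,interpolation=cv2.INTER_CUBIC)
cv2.imwrite("pics/c6.png",np.hstack([A,B]))
```

```text
t 4.9 p [ 457.7 -381.2  118.4] psi -169.8 w 55.9 F [ 1.1  0.4 -0.4]
-> (459, -382, 60, -169.5)
    [-0.001, 0.058, -0.001, -0.001, -0.005, 0.0]
-> (459, -382, 28, -169.5)
    [0.0, 0.032, 0.0, 0.0, 0.0, 0.0]
```

View pics/c6.png

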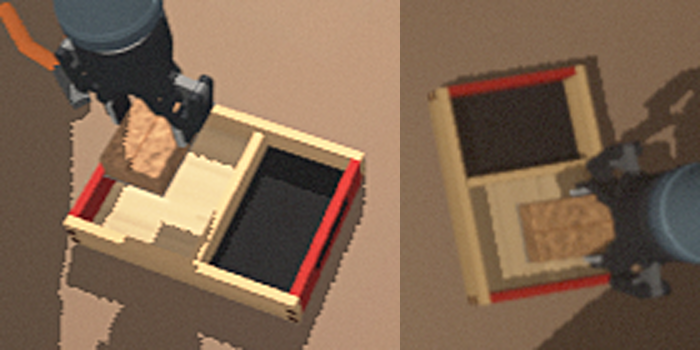

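Request:
arm_command(plan=[0,0.02,0,0,0,0,0,0.04,0,0,0,0,0,0.06,0,0,0,0,0,0.06,0,0,0,0])

```text
t: 5.4
tcp_pos: [456.6, -377.8, 56.1]
eef_rot: [[-0.184, -0.004, -0.983], [0.983, 0.004, -0.184], [0.005, -1.0, 0.004]]
force: [-1.3, 1.0, -1.0]
width: 56.1
```

Request:
arm_command(plan=[0,0.01,0,0,0,0,0,0.02,0,0,0,0,0,0.028,0,0,0,0,0,0.03,0,0,0,0,0,0.03,0,0,0,0])

```text
t: 5.9
tcp_pos: [458.2, -380.3, 28.5]
eef_rot: [[-0.182, -0.0, -0.983], [0.983, 0.0, -0.182], [0.0, -1.0, 0.0]]
force: [-0.7, 0.0, -0.0]
width: 56.3
```

Request:
arm_command(plan=[0,0.002,0,0,0,0,0,0.002,0,0,0,0])

```text
t: 6.1
tcp_pos: [458.4, -380.5, 26.9]
eef_rot: [[-0.182, 0.0, -0.983], [0.983, -0.0, -0.182], [-0.0, -1.0, -0.0]]
force: [0.0, 0.2, -1.4]
width: 56.2
```

Request:
arm_command(plan=[0,0,0,0,0,0,0,0,0,0,0,0,0,0,0,0,0,0,0,0,0,0,0,0], claw=0.79)

```text
t: 6.5
tcp_pos: [458.4, -380.5, 26.9]
eef_rot: [[-0.182, 0.0, -0.983], [0.983, -0.0, -0.182], [-0.0, -1.0, -0.0]]
force: [0.1, 0.2, -0.5]
width: 67.3
```

Request:
arm_command(plan=[0,-0.02,0,0,0,0,0,-0.05,0,0,0,0,0,-0.1,0,0,0,0,0,-0.15,0,0,0,0,0,-0.15,0,0,0,0])

```text
t: 7.0
tcp_pos: [461.7, -383.7, 184.0]
eef_rot: [[-0.181, 0.01, -0.983], [0.983, -0.007, -0.181], [-0.009, -1.0, -0.009]]
force: [1.2, -0.9, 0.1]
width: 67.6
```

Run:
```python
from h import *
plan((649,-167.5,170,-91),(649,-167.5,80,-91),(649,-167.5,33,-91))
```

```text
t 7.0 p [ 461.7 -383.7  184. ] psi -169.6 w 67.6 F [ 1.2 -0.9  0.1]
-> (649, -167.5, 170, -91)
    [0.06, 0.005, -0.074, 0.0, -0.457, -0.004]
    [0.021, 0.005, -0.093, 0.0, -0.457, -0.004]
    [-0.023, 0.005, -0.093, 0.0, -0.457, -0.004]
-> (649, -167.5, 80, -91)
    [0.0, 0.09, 0.0, 0.0, 0.0, 0.0]
-> (649, -167.5, 33, -91)
    [0.0, 0.047, 0.0, 0.0, 0.0, 0.0]
```

Request:
arm_command(plan=[0.06,0.003,-0.074,0,-0.457,0,0.06,0.003,-0.074,0,-0.457,0,0.06,0.003,-0.074,0,-0.457,0,0.06,0.003,-0.074,0,-0.457,0,0.06,0.003,-0.074,0,-0.457,0], claw=1)

```text
t: 7.5
tcp_pos: [519.2, -309.1, 173.6]
eef_rot: [[-0.593, -0.001, -0.805], [0.805, -0.001, -0.593], [0.0, -1.0, 0.001]]
force: [-0.7, -1.1, -0.0]
width: 85.3
```

Request:
arm_command(plan=[0.021,0.003,-0.093,0,-0.457,0,0.021,0.003,-0.093,0,-0.457,0,0.021,0.003,-0.093,0,-0.457,0,0.021,0.003,-0.093,0,-0.457,0,0.021,0.003,-0.093,0,-0.457,0])

```text
t: 8.0
tcp_pos: [580.8, -238.1, 170.6]
eef_rot: [[-0.886, -0.001, -0.464], [0.464, -0.001, -0.886], [0.0, -1.0, 0.002]]
force: [0.2, -0.3, 1.3]
width: 85.2
```

Request:
arm_command(plan=[-0.023,0.001,-0.096,0,-0.457,0,-0.023,0.001,-0.096,0,-0.457,0,-0.023,0.001,-0.096,0,-0.457,0,-0.023,0.001,-0.096,0,-0.457,0,-0.023,0.001,-0.096,0,-0.457,0])

```text
t: 8.5
tcp_pos: [645.1, -164.0, 169.6]
eef_rot: [[-1.0, -0.001, -0.027], [0.027, -0.002, -1.0], [0.001, -1.0, 0.002]]
force: [0.0, -0.3, -0.0]
width: 85.4
```

Request:
arm_command(plan=[0,0.045,0,0,0,0,0,0.085,0,0,0,0,0,0.085,0,0,0,0,0,0.085,0,0,0,0,0,0.085,0,0,0,0])

```text
t: 9.0
tcp_pos: [648.0, -162.1, 87.4]
eef_rot: [[-1.0, 0.004, -0.02], [0.02, -0.001, -1.0], [-0.004, -1.0, 0.001]]
force: [0.0, 0.3, -0.0]
width: 85.5
```

Run:
```python
from h import *
a=snap("scene","scene4"); b=snap("top","top4")
plan((649,-167.5,33,-91))
A=cv2.resize(a[240:350,230:330],None,fx=4,fy=4,interpolation=cv2.INTER_CUBIC)
B=cv2.resize(b[100:210,340:440],None,fx=4,fy=4,interpolation=cv2.INTER_CUBIC)
cv2.imwrite("pics/c7.png",np.hstack([A,B]))
```

```text
t 9.1 p [ 648.1 -161.5   87.4] psi -91.1 w 85.5 F [ 0.5 -0.  -0. ]
-> (649, -167.5, 33, -91)
    [-0.001, 0.054, 0.006, -0.001, -0.001, -0.004]
```

View pics/c7.png

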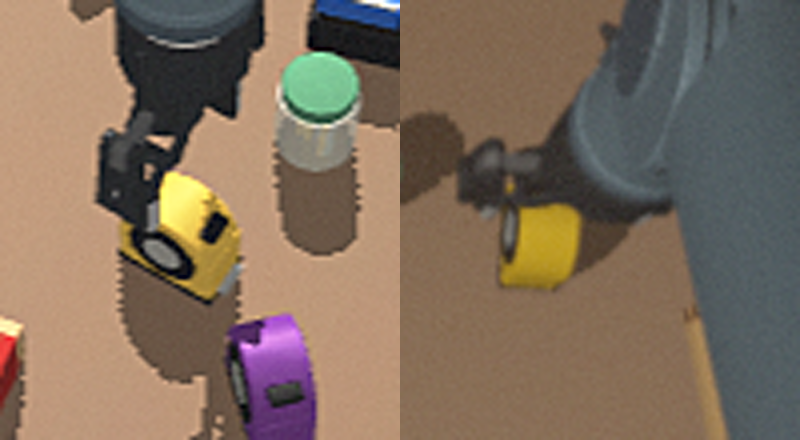

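Request:
arm_command(plan=[-0.001,0,0.006,0,0,0,-0.001,0.025,0.006,0,0,0,-0.001,0.053,0.006,0,0,0,-0.001,0.053,0.006,0,0,0])

```text
t: 9.5
tcp_pos: [644.8, -166.7, 29.0]
eef_rot: [[-1.0, -0.006, -0.018], [0.018, 0.001, -1.0], [0.006, -1.0, -0.001]]
force: [-0.8, 0.2, -1.6]
width: 85.4
```

Request:
arm_command(plan=[0,0,0,0,0,0,0,0,0,0,0,0,0,0,0,0,0,0,0,0,0,0,0,0,0,0,0,0,0,0], claw=0, newtons=70)

```text
t: 10.0
tcp_pos: [648.7, -166.9, 33.5]
eef_rot: [[-1.0, 0.003, -0.017], [0.017, -0.0, -1.0], [-0.003, -1.0, 0.0]]
force: [-0.8, 0.1, 7.3]
width: 37.1
```

Request:
arm_command(plan=[0,0,0,0,0,0,0,0,0,0,0,0,0,0,0,0,0,0,0,0,0,0,0,0,0,0,0,0,0,0])

```text
t: 10.5
tcp_pos: [648.8, -166.8, 33.6]
eef_rot: [[-1.0, 0.003, -0.017], [0.017, -0.001, -1.0], [-0.003, -1.0, 0.0]]
force: [-0.4, 1.1, 6.3]
width: 37.1
```

Run:
```python
from h import *
plan((649,-167.5,145,-91),(566,366,145,-90.6),(566,366,70,-90.6),(566,366,42,-90.6),step=140)
```

```text
t 10.5 p [ 648.8 -166.8   33.6] psi -91.0 w 37.1 F [-0.4  1.1  6.3]
-> (649, -167.5, 145, -91)
    [-0.001, -0.111, 0.001, -0.0, 0.0, -0.003]
-> (566, 366, 145, -90.6)
    [0.023, 0.0, -0.133, 0.0, -0.002, 0.0]
    [0.023, 0.0, -0.133, 0.0, -0.002, 0.0]
    [0.023, 0.0, -0.133, 0.0, -0.002, 0.0]
    [0.022, 0.0, -0.133, 0.0, -0.002, 0.0]
-> (566, 366, 70, -90.6)
    [0.0, 0.075, 0.0, 0.0, 0.0, 0.0]
-> (566, 366, 42, -90.6)
    [0.0, 0.028, 0.0, 0.0, 0.0, 0.0]
```

Request:
arm_command(plan=[0,-0.02,0,0,0,0,0,-0.05,0,0,0,0,0,-0.08,0,0,0,0,0,-0.111,0,0,0,0,0,-0.111,0,0,0,0])

```text
t: 11.0
tcp_pos: [650.5, -167.4, 147.8]
eef_rot: [[-1.0, 0.008, -0.017], [0.017, -0.002, -1.0], [-0.008, -1.0, 0.002]]
force: [0.0, 0.1, -2.3]
width: 36.8
```

Request:
arm_command(plan=[0.004,0,-0.02,0,0,0,0.009,0,-0.05,0,0,0,0.014,0,-0.08,0,0,0,0.018,0,-0.107,0,0,0,0.023,0,-0.133,0,0,0])

```text
t: 11.5
tcp_pos: [625.7, -31.9, 141.7]
eef_rot: [[-1.0, -0.002, -0.017], [0.017, 0.0, -1.0], [0.002, -1.0, -0.0]]
force: [-0.1, 0.2, -1.3]
width: 36.8
```

Request:
arm_command(plan=[0.005,0,-0.027,0,0,0,0.009,0,-0.053,0,0,0,0.014,0,-0.08,0,0,0,0.018,0,-0.107,0,0,0,0.023,0,-0.133,0,0,0])

```text
t: 12.0
tcp_pos: [605.0, 101.1, 141.8]
eef_rot: [[-1.0, -0.002, -0.017], [0.017, -0.0, -1.0], [0.002, -1.0, 0.0]]
force: [-0.3, 0.2, -1.7]
width: 37.1
```

Request:
arm_command(plan=[0.005,0,-0.027,0,0,0,0.009,0,-0.053,0,0,0,0.014,0,-0.08,0,0,0,0.018,0,-0.107,0,0,0,0.023,0,-0.133,0,0,0])

```text
t: 12.5
tcp_pos: [584.3, 234.3, 141.7]
eef_rot: [[-1.0, -0.002, -0.017], [0.017, -0.001, -1.0], [0.002, -1.0, 0.001]]
force: [0.8, -0.2, -2.2]
width: 36.9
```

Request:
arm_command(plan=[0.005,0,-0.035,0,0,0,0.01,0,-0.07,0,0,0,0.016,0,-0.105,0,0,0,0.022,0,-0.133,0,0,0,0.022,0,-0.133,0,0,0])

```text
t: 13.0
tcp_pos: [561.9, 373.1, 141.7]
eef_rot: [[-1.0, -0.003, -0.01], [0.01, 0.003, -1.0], [0.003, -1.0, -0.003]]
force: [-1.0, 0.4, -1.4]
width: 37.0
```

Request:
arm_command(plan=[0,0.025,0,0,0,0,0,0.045,0,0,0,0,0,0.055,0,0,0,0,0,0.055,0,0,0,0,0,0.055,0,0,0,0])

```text
t: 13.5
tcp_pos: [565.9, 366.7, 88.1]
eef_rot: [[-1.0, 0.0, -0.018], [0.018, 0.0, -1.0], [-0.0, -1.0, -0.0]]
force: [-0.2, -0.5, -1.0]
width: 37.4
```

Run:
```python
from h import *
a=snap("scene","scene5"); b=snap("top","top5")
plan((566,366,42,-90.6))
A=cv2.resize(a[90:200,265:375],None,fx=3.6,fy=3.6,interpolation=cv2.INTER_CUBIC)
B=cv2.resize(b[150:260,115:225],None,fx=3.6,fy=3.6,interpolation=cv2.INTER_CUBIC)
cv2.imwrite("pics/c8.png",np.hstack([A,B]))
```

```text
t 13.6 p [566.4 367.2  89. ] psi -91.0 w 37.2 F [ 0.1  0.1 -1.3]
-> (566, 366, 42, -90.6)
    [0.0, 0.047, 0.001, 0.001, -0.007, -0.002]
```

View pics/c8.png

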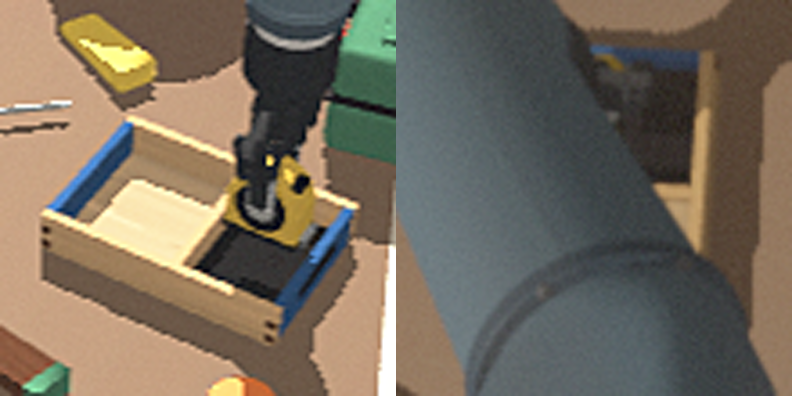

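Run:
```python
from h import *
print(cast("scene",np.array([(300,247),(224,219)])/3.6+[265,90],55.5))
```

```text
[[600.89383644 357.437502  ]
 [529.87291179 355.62607629]]
```

Request:
arm_command(plan=[0,0.012,0,0,0,0,0,0.024,0,0,0,0,0,0.036,0,0,0,0,0,0.045,0,0,0,0,0,0.045,0,0,0,0])

```text
t: 14.1
tcp_pos: [565.1, 366.7, 41.8]
eef_rot: [[-1.0, -0.001, -0.017], [0.017, -0.001, -1.0], [0.001, -1.0, 0.001]]
force: [-0.0, -0.2, -2.5]
width: 37.0
```

Request:
arm_command(plan=[0,0.001,0,0,0,0,0,0.002,0,0,0,0,0,0.002,0,0,0,0])

```text
t: 14.4
tcp_pos: [565.5, 366.8, 41.4]
eef_rot: [[-1.0, -0.0, -0.017], [0.017, -0.0, -1.0], [0.0, -1.0, 0.0]]
force: [-3.3, -1.4, 6.7]
width: 37.1
```

Request:
arm_command(plan=[0,0,0,0,0,0,0,0,0,0,0,0,0,0,0,0,0,0,0,0,0,0,0,0], claw=0.8)

```text
t: 14.8
tcp_pos: [565.6, 366.8, 40.6]
eef_rot: [[-1.0, 0.0, -0.017], [0.017, 0.0, -1.0], [-0.0, -1.0, -0.0]]
force: [0.4, 0.4, -0.7]
width: 68.1
```

Request:
arm_command(plan=[0,-0.02,0,0,0,0,0,-0.05,0,0,0,0,0,-0.1,0,0,0,0,0,-0.12,0,0,0,0,0,-0.12,0,0,0,0])

```text
t: 15.3
tcp_pos: [567.9, 368.4, 165.1]
eef_rot: [[-1.0, 0.006, -0.017], [0.017, 0.004, -1.0], [-0.006, -1.0, -0.005]]
force: [-0.8, -0.4, 0.4]
width: 68.3
```

Request:
arm_command(plan=[0,0,0,0,0,0,0,0,0,0,0,0])

```text
t: 15.5
tcp_pos: [564.6, 366.1, 159.0]
eef_rot: [[-1.0, -0.002, -0.017], [0.017, -0.002, -1.0], [0.002, -1.0, 0.002]]
force: [-0.4, 0.2, -0.9]
width: 68.3
```

Run:
```python
from h import *
plan((450,13,150,-108.9),(450,13,60,-108.9),(450,13,21,-108.9))
```

```text
t 15.5 p [564.6 366.1 159. ] psi -91.0 w 68.3 F [-0.4  0.2 -0.9]
-> (450, 13, 150, -108.9)
    [0.054, 0.005, 0.177, -0.001, 0.156, 0.001]
    [0.026, 0.005, 0.184, -0.001, 0.156, 0.001]
-> (450, 13, 60, -108.9)
    [0.0, 0.09, 0.0, 0.0, 0.0, 0.0]
-> (450, 13, 21, -108.9)
    [0.0, 0.039, 0.0, 0.0, 0.0, 0.0]
```

Request:
arm_command(plan=[0.054,0.005,0.177,0,0.156,0,0.054,0.005,0.177,0,0.156,0,0.054,0.005,0.177,0,0.156,0,0.054,0.005,0.177,0,0.156,0,0.054,0.005,0.177,0,0.156,0])

```text
t: 16.0
tcp_pos: [506.4, 183.9, 154.0]
eef_rot: [[-0.984, -0.005, -0.179], [0.179, -0.005, -0.984], [0.004, -1.0, 0.006]]
force: [0.1, -0.2, 0.4]
width: 68.4
```

Request:
arm_command(plan=[0.026,0.005,0.184,0,0.156,0,0.026,0.005,0.184,0,0.156,0,0.026,0.005,0.184,0,0.156,0,0.026,0.005,0.184,0,0.156,0,0.026,0.005,0.184,0,0.156,0])

```text
t: 16.5
tcp_pos: [448.7, 9.1, 149.6]
eef_rot: [[-0.944, -0.004, -0.33], [0.33, -0.002, -0.944], [0.003, -1.0, 0.004]]
force: [0.2, 1.0, 0.2]
width: 68.0
```

Request:
arm_command(plan=[0,0.04,0,0,0,0,0,0.08,0,0,0,0,0,0.09,0,0,0,0,0,0.09,0,0,0,0,0,0.09,0,0,0,0])

```text
t: 17.0
tcp_pos: [452.0, 14.6, 61.5]
eef_rot: [[-0.947, 0.001, -0.323], [0.323, 0.0, -0.947], [-0.001, -1.0, -0.0]]
force: [-0.4, 0.2, 0.0]
width: 68.3
```

Run:
```python
from h import *
plan((450,13,21,-108.9))
```

```text
t 17.0 p [452.   14.6  61.5] psi -108.8 w 68.3 F [-0.4  0.2  0. ]
-> (450, 13, 21, -108.9)
    [0.001, 0.041, 0.002, 0.0, 0.001, -0.001]
```

Request:
arm_command(plan=[0.001,0.02,0.001,0,0,0,0.001,0.041,0.001,0,0,0,0.001,0.041,0.001,0,0,0,0.001,0.041,0.001,0,0,0])

```text
t: 17.4
tcp_pos: [450.9, 13.6, 21.0]
eef_rot: [[-0.946, 0.001, -0.323], [0.323, 0.0, -0.946], [-0.001, -1.0, -0.001]]
force: [1.0, 0.4, -0.1]
width: 68.2
```

Request:
arm_command(plan=[0,0,0,0,0,0,0,0,0,0,0,0,0,0,0,0,0,0,0,0,0,0,0,0,0,0,0,0,0,0], claw=0, newtons=60)

```text
t: 17.9
tcp_pos: [450.0, 13.4, 19.9]
eef_rot: [[-0.946, 0.0, -0.323], [0.323, -0.0, -0.946], [-0.0, -1.0, -0.0]]
force: [-0.1, -1.2, 0.3]
width: 0.3
```

Request:
arm_command(plan=[0,0,0,0,0,0,0,0,0,0,0,0,0,0,0,0,0,0])

```text
t: 18.2
tcp_pos: [449.9, 13.3, 19.7]
eef_rot: [[-0.946, -0.0, -0.323], [0.323, -0.0, -0.946], [0.0, -1.0, 0.0]]
force: [0.4, -0.7, 0.3]
width: -0.3
```

Run:
```python
from h import *
plan((450,13,120,-108.9),(455.5,375.6,120,-0.6),(455.5,375.6,28,-0.6))
```

```text
t 18.2 p [449.9  13.3  19.7] psi -108.9 w -0.3 F [ 0.4 -0.7  0.3]
-> (450, 13, 120, -108.9)
    [-0.0, -0.1, 0.0, -0.0, 0.001, 0.0]
-> (455.5, 375.6, 120, -0.6)
    [0.037, 0.0, -0.115, -0.0, -0.63, -0.0]
    [-0.037, 0.0, -0.115, -0.0, -0.63, -0.0]
    [-0.098, 0.0, -0.071, -0.0, -0.63, -0.0]
-> (455.5, 375.6, 28, -0.6)
    [0.0, 0.092, 0.0, 0.0, 0.0, 0.0]
```

Run:
```python
from h import *
a=snap("scene","scene6"); b=snap("top","top6")
A=cv2.resize(a[150:270,190:290],None,fx=4,fy=4,interpolation=cv2.INTER_CUBIC)
B=cv2.resize(b[180:300,260:360],None,fx=4,fy=4,interpolation=cv2.INTER_CUBIC)
cv2.imwrite("pics/c9.png",np.hstack([A,B]))
X=[[449.9,13.3,19.7],[449.9,13.3,0.7]]
print((proj("scene",X)-[190,150])*4)
```

```text
[[225.9640091  286.25113056]
 [226.9392556  303.15156355]]
```

View pics/c9.png

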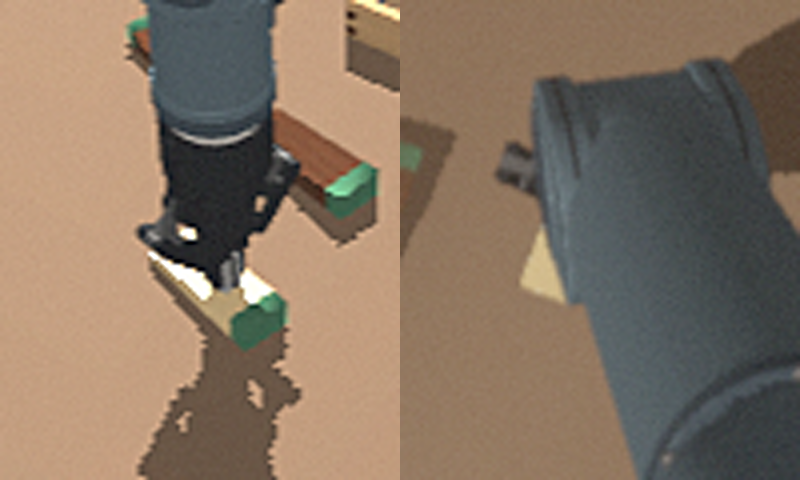

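Request:
arm_command(plan=[0,-0.02,0,0,0,0,0,-0.03,0,0,0,0])

```text
t: 18.5
tcp_pos: [450.3, 13.4, 50.6]
eef_rot: [[-0.946, 0.001, -0.323], [0.323, 0.0, -0.946], [-0.001, -1.0, -0.0]]
force: [1.1, -0.4, -0.1]
width: 0.0
```

Request:
arm_command(plan=[0,0,0,0,0,0,0,0,0,0,0,0,0,0,0,0,0,0,0,0,0,0,0,0], claw=0.8)

```text
t: 18.9
tcp_pos: [449.6, 13.3, 49.3]
eef_rot: [[-0.946, -0.001, -0.323], [0.323, -0.0, -0.946], [0.001, -1.0, 0.0]]
force: [0.2, -0.4, -0.6]
width: 57.7
```

Request:
arm_command(plan=[0,0.02,0,0,0,0,0,0.035,0,0,0,0,0,0.044,0,0,0,0,0,0.044,0,0,0,0])

```text
t: 19.3
tcp_pos: [448.9, 13.3, 4.6]
eef_rot: [[-0.946, -0.003, -0.323], [0.323, -0.0, -0.946], [0.002, -1.0, 0.001]]
force: [0.3, -0.4, -0.1]
width: 68.6
```

Request:
arm_command(plan=[0,0,0,0,0,0,0,0,0,0,0,0,0,0,0,0,0,0,0,0,0,0,0,0], claw=0.4)

```text
t: 19.7
tcp_pos: [450.5, 13.4, 6.6]
eef_rot: [[-0.946, 0.001, -0.323], [0.323, 0.0, -0.946], [-0.001, -1.0, -0.001]]
force: [-1.4, 0.5, 5.8]
width: 36.1
```

Request:
arm_command(plan=[0,0,0,0,0,0,0,0,0,0,0,0,0,0,0,0,0,0], claw=0, newtons=60)

```text
t: 20.0
tcp_pos: [450.5, 13.4, 6.6]
eef_rot: [[-0.946, 0.001, -0.323], [0.323, 0.0, -0.946], [-0.001, -1.0, -0.001]]
force: [-0.5, -0.9, 6.1]
width: 36.2
```

Request:
arm_command(plan=[0,-0.02,0,0,0,0,0,-0.05,0,0,0,0,0,-0.08,0,0,0,0,0,-0.11,0,0,0,0,0,-0.11,0,0,0,0])

```text
t: 20.5
tcp_pos: [452.7, 13.5, 119.4]
eef_rot: [[-0.946, 0.007, -0.324], [0.324, 0.001, -0.946], [-0.007, -1.0, -0.003]]
force: [0.4, -0.1, -1.2]
width: 36.4
```

Request:
arm_command(plan=[0,0,0,0,0,0,0,0,0,0,0,0])

```text
t: 20.7
tcp_pos: [449.2, 13.3, 115.0]
eef_rot: [[-0.946, -0.002, -0.323], [0.323, -0.0, -0.946], [0.001, -1.0, 0.001]]
force: [-0.5, 0.1, -1.2]
width: 36.1
```

Run:
```python
from h import *
plan((455.5,375.6,115,-0.6),(455.5,375.6,60,-0.6))
```

```text
t 20.7 p [449.2  13.3 115. ] psi -108.9 w 36.1 F [-0.5  0.1 -1.2]
-> (455.5, 375.6, 115, -0.6)
    [0.037, -0.0, -0.115, 0.0, -0.63, 0.001]
    [-0.038, -0.0, -0.115, 0.0, -0.63, 0.001]
    [-0.098, -0.0, -0.07, 0.0, -0.63, 0.001]
-> (455.5, 375.6, 60, -0.6)
    [0.0, 0.055, 0.0, 0.0, 0.0, 0.0]
```

Request:
arm_command(plan=[0.007,0,-0.023,0,-0.126,0,0.015,0,-0.046,0,-0.252,0,0.022,0,-0.069,0,-0.378,0,0.03,0,-0.092,0,-0.504,0,0.037,0,-0.115,0,-0.63,0])

```text
t: 21.2
tcp_pos: [451.0, 134.9, 114.4]
eef_rot: [[-0.953, -0.003, 0.301], [-0.301, -0.001, -0.953], [0.003, -1.0, -0.0]]
force: [0.1, -0.1, -0.3]
width: 36.1
```

Request:
arm_command(plan=[-0.008,0,-0.023,0,-0.126,0,-0.015,0,-0.046,0,-0.252,0,-0.023,0,-0.069,0,-0.378,0,-0.03,0,-0.092,0,-0.504,0,-0.038,0,-0.115,0,-0.63,0])

```text
t: 21.7
tcp_pos: [453.2, 255.7, 114.2]
eef_rot: [[-0.593, -0.003, 0.805], [-0.805, -0.001, -0.593], [0.003, -1.0, -0.002]]
force: [0.4, 0.3, -0.4]
width: 36.1
```

Request:
arm_command(plan=[-0.02,0,-0.015,0,-0.126,0,-0.04,0,-0.03,0,-0.252,0,-0.06,0,-0.045,0,-0.378,0,-0.08,0,-0.06,0,-0.504,0,-0.098,0,-0.073,0,-0.63,0])

```text
t: 22.2
tcp_pos: [453.2, 378.2, 114.0]
eef_rot: [[-0.004, -0.003, 1.0], [-1.0, -0.001, -0.004], [0.001, -1.0, -0.003]]
force: [0.1, -0.6, -0.9]
width: 36.4
```

Request:
arm_command(plan=[0,0.02,0,0,0,0,0,0.035,0,0,0,0,0,0.045,0,0,0,0,0,0.045,0,0,0,0,0,0.045,0,0,0,0])

```text
t: 22.7
tcp_pos: [454.4, 376.9, 70.6]
eef_rot: [[-0.011, -0.0, 1.0], [-1.0, -0.001, -0.011], [0.001, -1.0, -0.0]]
force: [0.6, -0.8, -0.5]
width: 36.7
```

Run:
```python
from h import *
a=snap("scene","scene7")
plan((452,375.6,60,-0.6),(452,375.6,13.5,-0.6))
cv2.imwrite("pics/c10.png",cv2.resize(a[90:200,255:385],None,fx=5,fy=5,interpolation=cv2.INTER_CUBIC))
```

```text
t 22.8 p [454.6 377.3  71.1] psi -0.6 w 36.2 F [ 0.3 -0.8 -0.9]
-> (452, 375.6, 60, -0.6)
    [0.002, 0.011, -0.003, -0.0, -0.0, -0.0]
-> (452, 375.6, 13.5, -0.6)
    [0.0, 0.046, 0.0, 0.0, 0.0, 0.0]
```

View pics/c10.png

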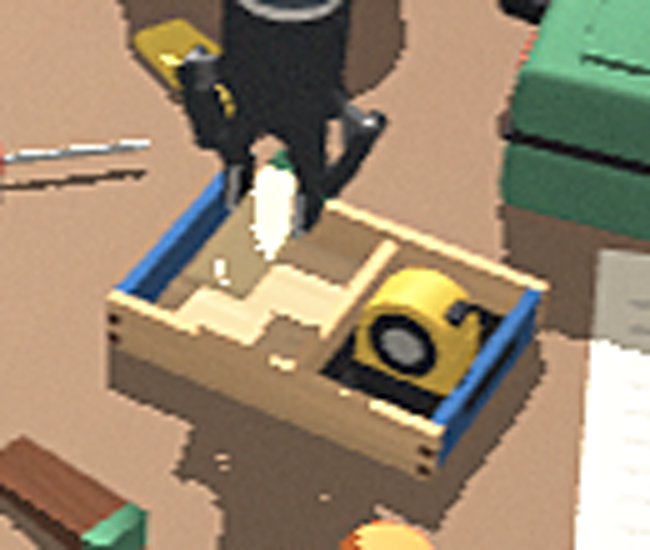

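Request:
arm_command(plan=[0,0.015,-0.002,0,0,0,0,0.03,-0.002,0,0,0,0,0.045,-0.002,0,0,0,0,0.056,-0.002,0,0,0,0,0.056,-0.002,0,0,0])

```text
t: 23.25
tcp_pos: [451.7, 376.9, 13.0]
eef_rot: [[-0.01, -0.002, 1.0], [-1.0, -0.001, -0.01], [0.001, -1.0, -0.002]]
force: [-0.1, -0.3, 0.5]
width: 36.7
```

Request:
arm_command(plan=[0,0,0,0,0,0,0,0.001,0,0,0,0,0,0.002,0,0,0,0,0,0.002,0,0,0,0])

```text
t: 23.65
tcp_pos: [452.4, 377.5, 12.9]
eef_rot: [[-0.01, 0.0, 1.0], [-1.0, 0.0, -0.01], [-0.0, -1.0, 0.0]]
force: [-0.3, -1.0, -0.4]
width: 36.8
```

Request:
arm_command(plan=[0,0.001,0,0,0,0,0,0.002,0,0,0,0,0,0.002,0,0,0,0,0,0.002,0,0,0,0])

```text
t: 24.05
tcp_pos: [452.5, 377.6, 11.8]
eef_rot: [[-0.01, 0.001, 1.0], [-1.0, -0.0, -0.01], [0.0, -1.0, 0.001]]
force: [-1.7, -1.9, 8.7]
width: 36.6
```

Request:
arm_command(plan=[0,0,0,0,0,0,0,0,0,0,0,0,0,0,0,0,0,0,0,0,0,0,0,0], claw=0.65)

```text
t: 24.45
tcp_pos: [452.3, 377.4, 10.6]
eef_rot: [[-0.01, -0.0, 1.0], [-1.0, -0.0, -0.01], [0.0, -1.0, -0.0]]
force: [-0.0, 0.9, -0.5]
width: 55.4
```

Request:
arm_command(plan=[0,-0.02,0,0,0,0,0,-0.05,0,0,0,0,0,-0.08,0,0,0,0,0,-0.12,0,0,0,0,0,-0.12,0,0,0,0])

```text
t: 24.95
tcp_pos: [454.7, 380.2, 135.9]
eef_rot: [[-0.01, 0.006, 1.0], [-1.0, 0.006, -0.01], [-0.006, -1.0, 0.006]]
force: [0.8, 0.4, 0.4]
width: 55.8
```

Request:
arm_command(plan=[0,0,0,0,0,0,0,0,0,0,0,0], claw=0.85)

```text
t: 25.15
tcp_pos: [451.8, 376.7, 129.7]
eef_rot: [[-0.01, -0.001, 1.0], [-1.0, -0.001, -0.01], [0.001, -1.0, -0.001]]
force: [0.6, 0.7, -0.6]
width: 72.5
```

Run:
```python
from h import *
plan((445.3,150,130,74.3),(445.3,150,45,74.3),(445.3,150,6.5,74.3))
```

```text
t 25.1 p [451.8 376.7 129.7] psi -0.6 w 72.5 F [ 0.6  0.7 -0.6]
-> (445.3, 150, 130, 74.3)
    [0.113, 0.0, -0.002, 0.001, -0.653, 0.0]
    [0.089, -0.0, -0.071, 0.001, -0.653, 0.0]
-> (445.3, 150, 45, 74.3)
    [0.0, 0.085, 0.0, 0.0, 0.0, 0.0]
-> (445.3, 150, 6.5, 74.3)
    [0.0, 0.038, 0.0, 0.0, 0.0, 0.0]
```

Request:
arm_command(plan=[0.113,0,-0.002,0,-0.653,0,0.113,0,-0.002,0,-0.653,0,0.113,0,-0.002,0,-0.653,0,0.113,0,-0.002,0,-0.653,0,0.113,0,-0.002,0,-0.653,0])

```text
t: 25.65
tcp_pos: [448.5, 262.9, 129.4]
eef_rot: [[0.602, -0.003, 0.798], [-0.798, -0.001, 0.602], [-0.001, -1.0, -0.003]]
force: [-0.2, 1.0, -0.4]
width: 72.7
```

Request:
arm_command(plan=[0.089,0,-0.071,0,-0.653,0,0.089,0,-0.071,0,-0.653,0,0.089,0,-0.071,0,-0.653,0,0.089,0,-0.071,0,-0.653,0,0.089,0,-0.071,0,-0.653,0])

```text
t: 26.15
tcp_pos: [444.9, 149.4, 129.5]
eef_rot: [[0.963, -0.003, 0.268], [-0.268, -0.0, 0.963], [-0.003, -1.0, -0.001]]
force: [-0.3, 0.5, 0.9]
width: 72.4
```

Request:
arm_command(plan=[0,0.04,0,0,0,0,0,0.08,0,0,0,0,0,0.085,0,0,0,0,0,0.085,0,0,0,0,0,0.085,0,0,0,0])

```text
t: 26.65
tcp_pos: [446.2, 151.3, 46.8]
eef_rot: [[0.963, 0.001, 0.271], [-0.271, 0.001, 0.963], [0.001, -1.0, 0.001]]
force: [0.4, 0.2, -0.1]
width: 73.0
```

Run:
```python
from h import *
a=snap("scene","scene8"); b=snap("top","top8")
plan((445.3,150,6.5,74.3))
A=cv2.resize(a[150:240,225:315],None,fx=4.4,fy=4.4,interpolation=cv2.INTER_CUBIC)
B=cv2.resize(b[190:280,130:220],None,fx=4.4,fy=4.4,interpolation=cv2.INTER_CUBIC)
cv2.imwrite("pics/c11.png",np.hstack([A,B]))
```

```text
t 26.8 p [446.8 151.2  47.2] psi 74.3 w 72.4 F [0.2 0.2 0.1]
-> (445.3, 150, 6.5, 74.3)
    [-0.001, 0.041, -0.002, -0.001, -0.001, 0.002]
```

View pics/c11.png

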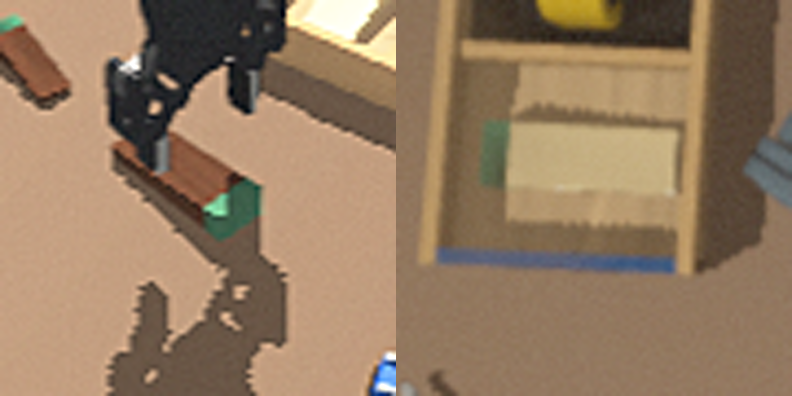

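Request:
arm_command(plan=[-0.001,0.02,-0.001,0,0,0,-0.001,0.04,-0.001,0,0,0,-0.001,0.04,-0.001,0,0,0,-0.001,0.04,-0.001,0,0,0])

```text
t: 27.15
tcp_pos: [445.0, 150.3, 6.7]
eef_rot: [[0.963, 0.001, 0.271], [-0.271, 0.0, 0.963], [0.001, -1.0, 0.001]]
force: [0.0, -1.1, -0.5]
width: 72.6
```

Request:
arm_command(plan=[0,0,0,0,0,0,0,0,0,0,0,0,0,0,0,0,0,0,0,0,0,0,0,0,0,0,0,0,0,0], claw=0, newtons=60)

```text
t: 27.65
tcp_pos: [445.2, 150.2, 6.9]
eef_rot: [[0.962, 0.002, 0.272], [-0.272, 0.0, 0.962], [0.002, -1.0, 0.0]]
force: [-2.0, -1.3, 10.0]
width: 36.6
```

Request:
arm_command(plan=[0,0,0,0,0,0,0,0,0,0,0,0])

```text
t: 27.85
tcp_pos: [445.2, 150.2, 6.9]
eef_rot: [[0.962, 0.002, 0.272], [-0.272, 0.0, 0.962], [0.002, -1.0, 0.0]]
force: [-1.1, -1.1, 10.3]
width: 36.2
```

Run:
```python
from h import *
C=lambda p,z:cast("top",np.array(p)/4.4+[130,190],z)
thick=C([(481,121),(484,188)],32); thin=C([(679,129),(676,193)],16)
print(thick,thin); c=(thick.mean(0)+thin.mean(0))/2; ax=thick.mean(0)-thin.mean(0)
print("centre",c,np.linalg.norm(ax),np.degrees(np.arctan2(ax[1],ax[0])))
print(get_state()["tcp_pos"],get_state()["width"],get_state()["force"])
```

```text
[[480.80844396 186.50406294]
 [441.16975646 183.31551821]] [[480.28858466  68.42895944]
 [441.71647609  69.33318857]]
centre [460.99581529 126.89543229] 116.02871734388962 90.0066319083452
[445.18479703 150.23123456   6.9244868 ] 36.19118929563089 [-1.05393365 -1.13282433 10.30143644]
```

Request:
arm_command(plan=[0,-0.02,0,0,0,0,0,-0.05,0,0,0,0,0,-0.08,0,0,0,0,0,-0.113,0,0,0,0,0,-0.113,0,0,0,0])

```text
t: 28.35
tcp_pos: [446.9, 151.1, 122.4]
eef_rot: [[0.962, 0.006, 0.271], [-0.272, 0.002, 0.962], [0.006, -1.0, 0.003]]
force: [0.3, 1.4, 0.4]
width: 36.0
```

Request:
arm_command(plan=[0,0,0,0,0,0,0,0,0,0,0,0])

```text
t: 28.55
tcp_pos: [443.9, 149.4, 118.1]
eef_rot: [[0.962, -0.001, 0.271], [-0.271, -0.001, 0.962], [-0.001, -1.0, -0.001]]
force: [-0.1, -0.1, -0.5]
width: 36.0
```

Run:
```python
from h import *
C=lambda p,z:cast("top",(np.array(p)-[396,0])/4.4+[130,190],z)
thick=C([(481,121),(484,188)],32); thin=C([(679,129),(676,193)],16)
print(thick,thin); c=(thick.mean(0)+thin.mean(0))/2; ax=thick.mean(0)-thin.mean(0)
print("centre",c,np.linalg.norm(ax),np.degrees(np.arctan2(ax[1],ax[0])))
plan((452.5,360.8,120,-0.6,8.3),(452.5,360.8,60,-0.6,8.3),(452.5,360.8,32,-0.6,8.3))
```

```text
[[474.79126638 419.96784304]
 [435.36006097 415.82732136]] [[474.18101784 306.27001367]
 [435.81152686 306.21130967]]
centre [455.03596801 362.06912194] 111.6569487550363 89.95926103735903
t 28.6 p [443.9 149.4 118.1] psi 74.2 w 36.0 F [-0.1 -0.1 -0.5]
-> (452.5, 360.8, 120, -0.6, 8.3)
    [-0.025, -0.001, 0.103, 0.048, 0.652, 0.062]
    [-0.082, 0.007, 0.067, 0.048, 0.652, 0.062]
-> (452.5, 360.8, 60, -0.6, 8.3)
    [0.009, 0.059, 0.0, 0.0, 0.0, 0.0]
-> (452.5, 360.8, 32, -0.6, 8.3)
    [0.004, 0.028, 0.0, 0.0, 0.0, 0.0]
```

Run:
```python
from h import *
def green(f,roi,z):
    im=cv2.imread(f"pics/{f}.png")
    b=blob("top",im,roi,(32,40,40),(90,255,255),z)
    return b and b[0], b and cast("top",[b[1].mean(0)],z)
print("pale0",green("top0",(295,200,330,235),25))
print("dark0",green("top0",(240,205,275,235),25))
print("paleT",green("top8",(140,205,175,245),31))
im=cv2.imread("pics/top8.png");print(cv2.cvtColor(im[212:236:3,145:165],cv2.COLOR_BGR2HSV)[3,::2].tolist())
```

```text
pale0 (array([ 4.886e+02, -1.000e-01,  4.010e+01,  1.610e+01,  6.960e+01]), array([[ 4.87936922e+02, -2.69759841e-01]]))
dark0 (array([482.6, 138.9,  37.6,  14.2,  74.7]), array([[482.37331608, 138.27974012]]))
paleT (array([457.9, 412.5,  37.2,  15. , 177.8]), array([[458.04555158, 412.79158288]]))
[[16, 105, 122], [15, 106, 128], [28, 82, 115], [49, 70, 110], [47, 72, 106], [36, 68, 127], [20, 92, 191], [20, 88, 191], [20, 92, 192], [20, 88, 195]]
```

Request:
arm_command(plan=[-0.005,0,0.02,0.01,0.13,0.012,-0.01,0,0.041,0.019,0.261,0.025,-0.015,0,0.062,0.029,0.391,0.037,-0.02,0,0.082,0.038,0.522,0.05,-0.025,-0.001,0.103,0.048,0.652,0.062])

```text
t: 29.05
tcp_pos: [447.5, 256.2, 118.3]
eef_rot: [[0.595, -0.026, 0.803], [-0.8, 0.073, 0.595], [-0.074, -0.997, 0.022]]
force: [0.3, 0.7, -1.1]
width: 36.5
```

Request:
arm_command(plan=[-0.016,0.001,0.014,0.01,0.13,0.012,-0.032,0.003,0.028,0.019,0.261,0.025,-0.048,0.004,0.042,0.029,0.391,0.037,-0.064,0.006,0.056,0.038,0.522,0.05,-0.08,0.007,0.07,0.048,0.652,0.062])

```text
t: 29.55
tcp_pos: [455.5, 362.2, 118.6]
eef_rot: [[-0.016, 0.0, 1.0], [-0.989, 0.144, -0.016], [-0.144, -0.99, -0.002]]
force: [-0.5, 0.8, -0.3]
width: 36.4
```

Request:
arm_command(plan=[0.003,0.02,0,0,0,0,0.006,0.04,0,0,0,0,0.009,0.059,0,0,0,0,0.009,0.059,0,0,0,0,0.009,0.059,0,0,0,0])

```text
t: 30.05
tcp_pos: [455.5, 361.6, 59.9]
eef_rot: [[-0.01, 0.0, 1.0], [-0.989, 0.144, -0.01], [-0.144, -0.99, -0.001]]
force: [0.1, -0.0, -1.0]
width: 36.2
```

Run:
```python
from h import *
a=snap("scene","scene9"); b=snap("top","top9")
plan((455,358.5,32,-0.6,8.3))
R=get_state()["eef_rot"];print(R.round(3).tolist())
cv2.imwrite("pics/c12.png",np.hstack([cv2.resize(a[100:190,265:345],None,fx=6,fy=6,interpolation=cv2.INTER_CUBIC)]))
```

```text
t 30.1 p [456.6 362.2  61.3] psi -0.6 w 36.4 F [ 0.3 -0.  -0.1]
-> (455, 358.5, 32, -0.6, 8.3)
    [0.008, 0.028, -0.002, -0.001, 0.0, -0.002]
[[-0.01, 0.003, 1.0], [-0.989, 0.146, -0.01], [-0.146, -0.989, 0.001]]
```

View pics/c12.png

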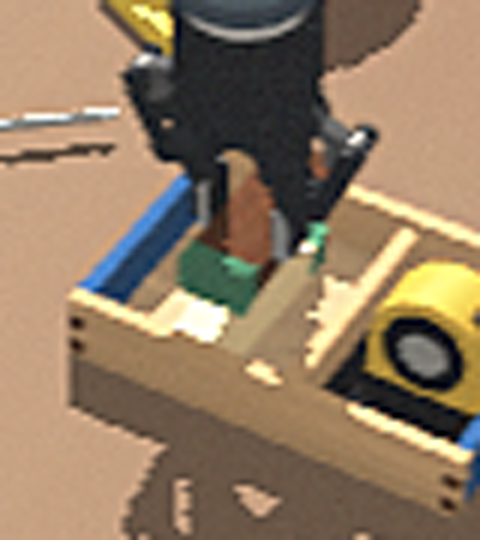

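Run:
```python
from h import *
P=lambda X:((proj("scene",X)-[265,100])*6).round(0).tolist()
T=np.array([456.,362,60.5]);td=np.array([0,-.989,-.146]);n=np.array([0,-.146,.989])
c=T-7.9*td-6.9*n;e=c+55*td
print("dark bottom L,R, topL,R",P([e+[-19,0,0],e+[19,0,0],e+[-19,0,0]+26*n,e+[19,0,0]+26*n]))
for nm,(x,y) in dict(tcp=(452.4,369.6),img=(457,363)).items():
    print(nm,"thickR,L thinR,L",P([[x+19,y+55,32],[x-19,y+55,32],[x+19,y-55,16],[x-19,y-55,16]]),"paint R",P([[x+19,y+40,29.8]]),"floor thickR",P([[x+19,y+55,6]]))
for nm,y in [("tray front top outer",288)]:
    print(P([[505-115,y,40],[505+115,y,40]]), "div front", P([[512,297,36],[521,297,36]]), P([[512,437,36]]))
im=cv2.imread("pics/scene9.png");h=cv2.cvtColor(im,cv2.COLOR_BGR2HSV)
m=cv2.inRange(h,(40,60,40),(90,255,255))[100:190,265:345]
k,_,st,ce=cv2.connectedComponentsWithStats(m)
print([(s*[6,6,6,6,1]).tolist() for s in st[1:] if s[4]>4])
```

```text
dark bottom L,R, topL,R [[178.0, 299.0], [243.0, 325.0], [177.0, 266.0], [242.0, 292.0]]
tcp thickR,L thinR,L [[330.0, 225.0], [268.0, 201.0], [232.0, 368.0], [169.0, 342.0]] paint R [[317.0, 244.0]] floor thickR [[326.0, 261.0]]
img thickR,L thinR,L [[332.0, 235.0], [269.0, 211.0], [234.0, 378.0], [170.0, 353.0]] paint R [[319.0, 254.0]] floor thickR [[328.0, 271.0]]
[[73.0, 309.0], [472.0, 471.0]] div front [[288.0, 388.0], [303.0, 395.0]] [[408.0, 231.0]]
[[306, 222, 24, 42, 18], [180, 240, 78, 78, 108]]
```

Run:
```python
from h import *
print("FL FR BR BL",cast("scene",[(276.6,148.4),(342.6,175.8),(364,147),(299,125)],40).round(0).tolist())
T=np.array([456.,362,60.5]);td=np.array([0,-.989,-.146]);n=np.array([0,-.146,.989]);e=T-7.9*td-6.9*n+55*td
print("dark bottom edge z",e.round(1),cast("scene",np.array([(180,283),(237,311)])/6+[265,100],e[2]).round(0).tolist())
# wedge as seen by the top camera now
b=cv2.imread("pics/top9.png")
for nm,roi in dict(all=(120,190,230,260)).items():
    x0,y0,x1,y1=roi
    m=cv2.inRange(cv2.cvtColor(b[y0:y1,x0:x1],cv2.COLOR_BGR2HSV),(32,40,40),(90,255,255))
    k,_,st,ce=cv2.connectedComponentsWithStats(m)
    print([(st[i].tolist(),(ce[i]+[x0,y0]).round(1).tolist()) for i in range(1,k) if st[i][4]>6])
print(proj("top",[e+[0,7,26]]))
```

```text
FL FR BR BL [[381.0, 300.0], [612.0, 297.0], [616.0, 447.0], [388.0, 436.0]]
dark bottom edge z [456.  316.4  46.8] [[432.0, 328.0], [467.0, 324.0]]
[]
[[182.90999056 224.67989169]]
```

Request:
arm_command(plan=[0.002,0.007,-0.002,0,0,0,0.004,0.014,-0.002,0,0,0,0.006,0.021,-0.002,0,0,0,0.008,0.028,-0.002,0,0,0,0.008,0.028,-0.002,0,0,0])

```text
t: 30.65
tcp_pos: [453.7, 357.1, 30.5]
eef_rot: [[-0.011, 0.001, 1.0], [-0.99, 0.144, -0.011], [-0.144, -0.99, -0.001]]
force: [-0.9, -0.3, -0.7]
width: 36.6
```

Request:
arm_command(plan=[0,0,0,0,0,0,0,0.001,0,0,0,0,0,0.001,0,0,0,0])

```text
t: 30.95
tcp_pos: [454.5, 358.4, 31.0]
eef_rot: [[-0.01, 0.003, 1.0], [-0.989, 0.146, -0.01], [-0.146, -0.989, 0.001]]
force: [0.0, 0.2, -1.0]
width: 36.2
```

Request:
arm_command(plan=[0,0.001,0,0,0,0,0,0.001,0,0,0,0,0,0.001,0,0,0,0])

```text
t: 31.25
tcp_pos: [454.5, 358.4, 30.0]
eef_rot: [[-0.01, 0.003, 1.0], [-0.989, 0.146, -0.01], [-0.146, -0.989, 0.001]]
force: [-0.7, 0.6, 0.6]
width: 35.9
```

Request:
arm_command(plan=[0,0.001,0,0,0,0,0,0.001,0,0,0,0,0,0.001,0,0,0,0])

```text
t: 31.55
tcp_pos: [454.5, 358.5, 29.9]
eef_rot: [[-0.01, 0.003, 1.0], [-0.989, 0.145, -0.01], [-0.145, -0.989, 0.001]]
force: [-1.9, -4.1, 12.5]
width: 36.0
```

Request:
arm_command(plan=[0,0,0,0,0,0,0,0,0,0,0,0,0,0,0,0,0,0,0,0,0,0,0,0], claw=0.62)

```text
t: 31.95
tcp_pos: [454.2, 358.4, 28.7]
eef_rot: [[-0.01, 0.002, 1.0], [-0.989, 0.145, -0.01], [-0.145, -0.989, 0.001]]
force: [0.3, 0.7, -0.2]
width: 53.0
```

Request:
arm_command(plan=[0,-0.02,0,0,0,0,0,-0.05,0,0,0,0,0,-0.08,0,0,0,0,0,-0.11,0,0,0,0,0,-0.11,0,0,0,0])

```text
t: 32.45
tcp_pos: [456.3, 343.5, 141.3]
eef_rot: [[-0.01, 0.008, 1.0], [-0.989, 0.149, -0.011], [-0.149, -0.989, 0.006]]
force: [0.7, -0.6, 0.7]
width: 52.8
```

Request:
arm_command(plan=[0,0,0,0,0,0,0,0,0,0,0,0], claw=1)

```text
t: 32.65
tcp_pos: [453.4, 342.0, 136.6]
eef_rot: [[-0.01, 0.001, 1.0], [-0.989, 0.144, -0.01], [-0.144, -0.99, -0.001]]
force: [-0.8, -0.3, -0.1]
width: 79.8
```

Run:
```python
from h import *
plan((643,167,150,-60),(643,167,75,-60),(643,167,15,-60))
```

```text
t 32.6 p [453.4 342.  136.6] psi -0.6 w 79.8 F [-0.8 -0.3 -0.1]
-> (643, 167, 150, -60)
    [0.085, -0.019, 0.096, 0.038, 0.517, -0.066]
    [0.027, -0.011, 0.126, 0.038, 0.517, -0.066]
-> (643, 167, 75, -60)
    [0.0, 0.075, 0.0, 0.0, 0.0, 0.0]
-> (643, 167, 15, -60)
    [0.0, 0.06, 0.0, 0.0, 0.0, 0.0]
```

Request:
arm_command(plan=[0.085,-0.019,0.096,0.038,0.517,-0.066,0.085,-0.019,0.096,0.038,0.517,-0.066,0.085,-0.019,0.096,0.038,0.517,-0.066,0.085,-0.019,0.096,0.038,0.517,-0.066,0.085,-0.019,0.096,0.038,0.517,-0.066])

```text
t: 33.15
tcp_pos: [548.8, 254.3, 142.8]
eef_rot: [[-0.505, 0.019, 0.863], [-0.86, 0.072, -0.505], [-0.072, -0.997, -0.02]]
force: [-0.8, 0.8, -0.3]
width: 85.5
```

Request:
arm_command(plan=[0.027,-0.011,0.126,0.038,0.517,-0.066,0.027,-0.011,0.126,0.038,0.517,-0.066,0.027,-0.011,0.126,0.038,0.517,-0.066,0.027,-0.011,0.126,0.038,0.517,-0.066,0.027,-0.011,0.126,0.038,0.517,-0.066])

```text
t: 33.65
tcp_pos: [643.4, 167.8, 149.5]
eef_rot: [[-0.864, -0.001, 0.503], [-0.503, 0.0, -0.864], [0.0, -1.0, -0.001]]
force: [0.4, 2.0, -0.7]
width: 85.7
```

Request:
arm_command(plan=[0,0.04,0,0,0,0,0,0.075,0,0,0,0,0,0.075,0,0,0,0,0,0.075,0,0,0,0,0,0.075,0,0,0,0])

```text
t: 34.15
tcp_pos: [645.2, 168.2, 77.9]
eef_rot: [[-0.865, 0.004, 0.502], [-0.502, 0.002, -0.865], [-0.004, -1.0, 0.001]]
force: [0.0, 0.5, 0.6]
width: 85.5
```

Run:
```python
from h import *
a=snap("scene","scene10"); b=snap("top","top10")
plan((643,167,15,-60))
A=cv2.resize(a[170:240,290:370],None,fx=5,fy=5,interpolation=cv2.INTER_CUBIC)
B=cv2.resize(b[190:260,130:210],None,fx=5,fy=5,interpolation=cv2.INTER_CUBIC)
cv2.imwrite("pics/c13.png",np.hstack([A,B]))
b0=cv2.imread("pics/scene0.png")
r=blob("scene",b0,(315,185,350,215),(8,170,130),(17,255,255),62); print("glue by scene",r[0])
def green(im,roi,z):
    r=blob("top",im,roi,(32,40,40),(90,255,255),z); return r and r[0]
print("green pale",green(b,(140,205,165,245),31),"green dark",green(b,(165,205,195,245),41))
```

```text
t 34.2 p [645.5 167.8  78. ] psi -59.9 w 85.4 F [ 0.1  0.5 -0.8]
-> (643, 167, 15, -60)
    [0.003, 0.063, -0.001, -0.001, 0.002, -0.005]
glue by scene [647.6 146.2  48.1  22.6  26. ]
green pale None green dark [457.6 319.6  38.7  16.8   1. ]
```

View pics/c13.png

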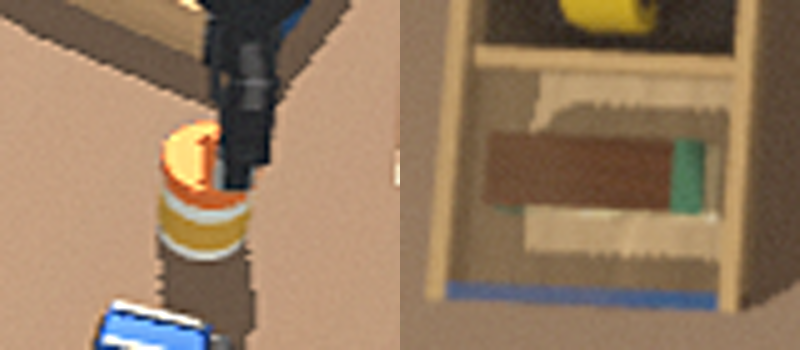

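Run:
```python
from h import *
C=lambda p,z:cast("top",[(np.array(p)-[400,0])/5+[130,190]],z)[0].round(1)
print("dark thick top edge",C((704,138),42),C((702,214),42),"thin",C((487,131),42),C((486,206),42))
print("pale thin corner",C((718,216),16),"pale thick lower corner",C((495,211),32))
print("pale from top8: thick 474.8/435.4 y 418, thin 474.2/435.8 y306 ; centre 455,362")
```

```text
dark thick top edge [476.6 310.7] [437.4 309.8] thin [477.3 422.1] [438.7 420.3]
pale thin corner [437.6 306.4] pale thick lower corner [436.7 418.5]
pale from top8: thick 474.8/435.4 y 418, thin 474.2/435.8 y306 ; centre 455,362
```

Run:
```python
from h import *
im=cv2.imread("pics/scene0.png")[185:235,310:355];h=cv2.cvtColor(im,cv2.COLOR_BGR2HSV)
m=cv2.inRange(h,(3,150,120),(30,255,255)); ys,xs=np.where(m); print("pot cols",xs.min()+310,xs.max()+310,"rows",ys.min()+185,ys.max()+185)
for p in ([642,166,62],[642,166,0]): print(proj("scene",[p]))
im=cv2.imread("pics/scene10.png")[150:212,325:350];g=cv2.cvtColor(im,cv2.COLOR_BGR2GRAY)
for r in range(20,60,4): 
    c=np.where(g[r]<60)[0]; print(r+150,(c+325).tolist())
T=np.array([645.2,168.,78]);print("tcp",proj("scene",[T,T+[0,0,40],T+np.array([.5,-.865,0])*42.5,T+np.array([.5,-.865,1])*42.5]))
t0=cv2.imread("pics/top0.png");r=blob("top",t0,(235,140,265,178),(8,150,100),(30,255,255),62);print(r[1].min(0),r[1].max(0),proj("top",[[642,166,62],[642,166,0]]))
```

```text
pot cols 322 341 rows 194 219
[[333.05211889 202.7719752 ]]
[[331.02348289 216.9358643 ]]
170 [330, 331, 332, 333, 334, 335, 336, 337, 338, 339, 340, 341, 342, 343, 344, 345, 346, 347, 348, 349]
174 [332, 333, 334, 335, 336, 337, 338, 339, 340, 341, 342, 343, 344, 345, 346]
178 [332, 333, 334, 335, 336, 337, 338, 339, 340, 341, 342, 343, 344, 345]
182 [331, 332, 333, 334, 335, 336, 337, 343, 344]
186 [332, 333, 336, 344, 345]
190 [333, 334, 335, 336, 337, 338, 343, 344, 345]
194 [334, 335, 336, 337, 338, 339, 340, 341, 342, 343, 344]
198 [334, 335, 336, 337, 338, 339, 340, 341, 342, 343]
202 [335, 336, 337, 338, 339, 340, 341, 342, 343]
206 [335, 336, 337, 338, 339]
tcp [[334.95059642 198.93772565]
 [336.38789524 189.11288493]
 [336.06784908 210.53990224]
 [337.65553638 200.15348183]]
[237.625 144.375] [259.125 167.375] [[248.57873563 154.6490977 ]
 [249.85801149 159.81375114]]
```

Request:
arm_command(plan=[0.007,0,0,0,0,0,0.007,0.02,0,0,0,0,0.007,0.04,0,0,0,0,0.007,0.061,0,0,0,0,0.007,0.061,0,0,0,0])

```text
t: 34.75
tcp_pos: [635.8, 162.6, 12.8]
eef_rot: [[-0.866, -0.003, 0.501], [-0.501, -0.001, -0.866], [0.003, -1.0, -0.0]]
force: [-0.1, 0.0, 0.2]
width: 85.2
```

Request:
arm_command(plan=[0,0,0,0,0,0,0,0,0,0,0,0,0,0,0,0,0,0,0,0,0,0,0,0,0,0,0,0,0,0], claw=0, newtons=50)

```text
t: 35.25
tcp_pos: [639.2, 164.2, 16.8]
eef_rot: [[-0.866, 0.004, 0.501], [-0.501, 0.001, -0.866], [-0.004, -1.0, 0.001]]
force: [-2.0, 0.1, 6.2]
width: 52.9
```

Request:
arm_command(plan=[0,0,0,0,0,0,0,0,0,0,0,0,0,0,0,0,0,0])

```text
t: 35.55
tcp_pos: [639.2, 164.2, 16.8]
eef_rot: [[-0.866, 0.004, 0.501], [-0.501, 0.001, -0.866], [-0.004, -1.0, 0.001]]
force: [-2.2, 0.1, 6.6]
width: 52.8
```

Request:
arm_command(plan=[0,-0.02,0,0,0,0,0,-0.05,0,0,0,0,0,-0.09,0,0,0,0,0,-0.125,0,0,0,0,0,-0.125,0,0,0,0])

```text
t: 36.05
tcp_pos: [641.9, 164.7, 146.4]
eef_rot: [[-0.866, 0.012, 0.5], [-0.5, 0.003, -0.866], [-0.012, -1.0, 0.003]]
force: [-0.3, 1.1, -1.8]
width: 52.7
```

Request:
arm_command(plan=[0,0,0,0,0,0,0,0,0,0,0,0])

```text
t: 36.25
tcp_pos: [636.9, 163.0, 138.5]
eef_rot: [[-0.866, -0.001, 0.501], [-0.501, -0.001, -0.866], [0.001, -1.0, 0.0]]
force: [-0.7, 0.1, -3.0]
width: 52.7
```

Run:
```python
from h import *
b=snap("top","top11")
print("cork in tray",blob("top",b,(425,200,495,262),(5,120,90),(15,180,255),38)[0])
for k,roi in (("far",(410,160,480,190)),("near",(420,235,500,270))): print(k,blob("top",b,roi,(0,150,60),(4,255,255),40)[0])
plan((568,-362,140,-79.5),(568,-362,60,-79.5),(568,-362,25,-79.5),step=150)
```

```text
cork in tray [ 460.  -373.7  109.5   59.9   99.3]
far [ 613.9 -353.5  135.    14.   100.6]
near [ 398.7 -393.6  135.1    9.5  100.5]
t 36.3 p [636.8 163.  138.2] psi -60.0 w 52.6 F [-0.6 -0.2 -2.6]
-> (568, -362, 140, -79.5)
    [0.081, -0.0, 0.105, -0.0, 0.085, 0.0]
    [0.071, -0.0, 0.111, -0.0, 0.085, 0.0]
    [0.062, -0.0, 0.117, -0.0, 0.085, 0.0]
    [0.051, -0.0, 0.122, -0.0, 0.085, 0.0]
-> (568, -362, 60, -79.5)
    [0.0, 0.08, 0.0, 0.0, 0.0, 0.0]
-> (568, -362, 25, -79.5)
    [0.0, 0.035, 0.0, 0.0, 0.0, 0.0]
```

Request:
arm_command(plan=[0.012,0,0.016,0,0.017,0,0.03,0,0.038,0,0.034,0,0.048,0,0.06,0,0.051,0,0.064,0,0.082,0,0.068,0,0.081,0,0.105,0,0.085,0])

```text
t: 36.8
tcp_pos: [619.3, 29.8, 138.6]
eef_rot: [[-0.906, -0.001, 0.424], [-0.424, -0.0, -0.906], [0.001, -1.0, 0.0]]
force: [0.7, -0.3, -2.1]
width: 52.8
```

Request:
arm_command(plan=[0.014,0,0.022,0,0.017,0,0.028,0,0.044,0,0.034,0,0.043,0,0.067,0,0.051,0,0.057,0,0.089,0,0.068,0,0.071,0,0.111,0,0.085,0])

```text
t: 37.3
tcp_pos: [602.0, -100.8, 138.6]
eef_rot: [[-0.939, -0.001, 0.345], [-0.345, -0.0, -0.939], [0.001, -1.0, -0.0]]
force: [-1.0, -0.3, -2.8]
width: 52.6
```

Request:
arm_command(plan=[0.012,0,0.023,0,0.017,0,0.025,0,0.047,0,0.034,0,0.037,0,0.07,0,0.051,0,0.05,0,0.094,0,0.068,0,0.062,0,0.117,0,0.085,0])

```text
t: 37.8
tcp_pos: [584.1, -231.9, 138.5]
eef_rot: [[-0.965, -0.001, 0.264], [-0.264, 0.0, -0.965], [0.001, -1.0, -0.001]]
force: [0.8, 1.1, -2.8]
width: 52.7
```

Request:
arm_command(plan=[0.012,0,0.03,0,0.02,0,0.025,0,0.06,0,0.042,0,0.038,0,0.09,0,0.064,0,0.051,0,0.122,0,0.085,0,0.051,0,0.122,0,0.085,0])

```text
t: 38.3
tcp_pos: [564.8, -369.2, 138.3]
eef_rot: [[-0.985, -0.002, 0.174], [-0.174, -0.004, -0.985], [0.003, -1.0, 0.004]]
force: [-0.8, -0.7, -2.1]
width: 52.2
```

Request:
arm_command(plan=[0,0.025,0,0,0,0,0,0.05,0,0,0,0,0,0.07,0,0,0,0,0,0.07,0,0,0,0,0,0.07,0,0,0,0])

```text
t: 38.8
tcp_pos: [568.5, -361.1, 69.1]
eef_rot: [[-0.983, -0.0, 0.183], [-0.183, 0.001, -0.983], [-0.0, -1.0, -0.001]]
force: [0.6, -0.2, -1.1]
width: 52.9
```

Run:
```python
from h import *
a=snap("scene","scene12")
plan((568,-362,26,-79.5))
cv2.imwrite("pics/c14.png",cv2.resize(a[260:400,100:260],None,fx=4,fy=4,interpolation=cv2.INTER_CUBIC))
```

```text
t 38.9 p [ 569.4 -361.4   70.2] psi -79.5 w 52.8 F [-0.6 -0.3 -0.5]
-> (568, -362, 26, -79.5)
    [0.002, 0.044, 0.0, -0.001, 0.001, -0.002]
```

View pics/c14.png

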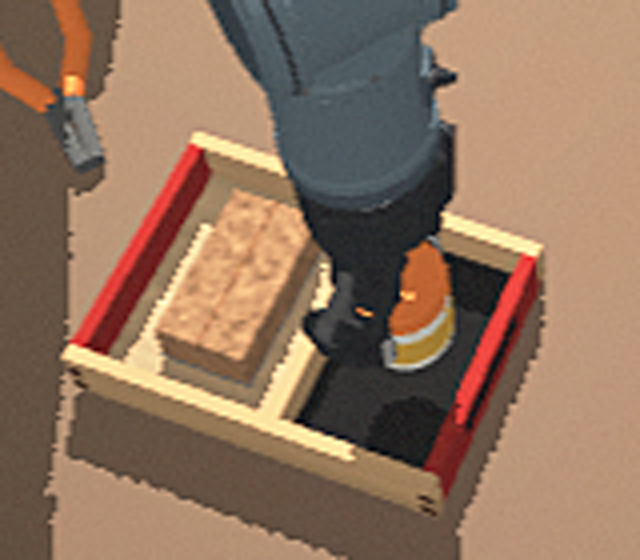

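Run:
```python
from h import *
P=lambda X:((proj("scene",X)-[100,260])*4).round(0).tolist()
T=np.array([569,-361.4,70.]);print("pot base c,+x,-y edge, top",P([T-[0,0,17],T+[26,0,-17],T+[0,-26,-17],T+[0,0,45]]))
im=cv2.imread("pics/scene12.png")[315:360,190:225];h=cv2.cvtColor(im,cv2.COLOR_BGR2HSV)
m=cv2.inRange(h,(3,130,60),(32,255,255));k,_,st,ce=cv2.connectedComponentsWithStats(m)
print([((s[:4]+[90,55,0,0])*4).tolist() for s in st[1:] if s[4]>15])
print("far bay corners rim", P([[568+90/2*.983,-362,40]]), "base cast right side", cast("scene",np.array([(455,330)])/4+[100,260],60))
```

```text
pot base c,+x,-y edge, top [[407.0, 330.0], [445.0, 352.0], [380.0, 367.0], [395.0, 279.0]]
[[388, 240, 68, 124]]
far bay corners rim [[471.0, 377.0]] base cast right side [[ 594.83063258 -350.03863978]]
```

Request:
arm_command(plan=[0.001,0.012,0,0,0,0,0.002,0.024,0,0,0,0,0.002,0.035,0,0,0,0,0.002,0.042,0,0,0,0,0.002,0.042,0,0,0,0])

```text
t: 39.35
tcp_pos: [566.4, -360.7, 25.9]
eef_rot: [[-0.983, -0.001, 0.183], [-0.183, 0.002, -0.983], [0.001, -1.0, -0.002]]
force: [-0.3, -0.2, -2.2]
width: 52.8
```

Request:
arm_command(plan=[0,0,0,0,0,0,0,0.001,0,0,0,0,0,0.001,0,0,0,0])

```text
t: 39.65
tcp_pos: [567.7, -361.5, 27.0]
eef_rot: [[-0.983, 0.002, 0.183], [-0.183, -0.0, -0.983], [-0.002, -1.0, 0.0]]
force: [0.2, 0.2, -1.3]
width: 52.5
```

Request:
arm_command(plan=[0,0.001,0,0,0,0,0,0.001,0,0,0,0,0,0.001,0,0,0,0])

```text
t: 39.95
tcp_pos: [567.5, -361.3, 25.7]
eef_rot: [[-0.983, 0.002, 0.183], [-0.183, 0.0, -0.983], [-0.002, -1.0, 0.0]]
force: [0.6, 0.8, -1.9]
width: 52.9
```

Request:
arm_command(plan=[0,0.001,0,0,0,0,0,0.001,0,0,0,0,0,0.001,0,0,0,0])

```text
t: 40.25
tcp_pos: [567.5, -361.5, 24.9]
eef_rot: [[-0.983, 0.002, 0.183], [-0.183, 0.0, -0.983], [-0.002, -1.0, 0.0]]
force: [-1.1, -0.6, 1.4]
width: 52.8
```

Request:
arm_command(plan=[0,0.001,0,0,0,0,0,0.001,0,0,0,0,0,0.001,0,0,0,0])

```text
t: 40.55
tcp_pos: [567.6, -361.4, 24.8]
eef_rot: [[-0.983, 0.002, 0.183], [-0.183, 0.0, -0.983], [-0.002, -1.0, 0.0]]
force: [-4.5, 0.9, 10.4]
width: 52.8
```

Request:
arm_command(plan=[0,0,0,0,0,0,0,0,0,0,0,0,0,0,0,0,0,0,0,0,0,0,0,0], claw=0.9)

```text
t: 40.95
tcp_pos: [567.4, -361.3, 23.4]
eef_rot: [[-0.983, 0.001, 0.183], [-0.183, 0.0, -0.983], [-0.001, -1.0, -0.0]]
force: [0.2, -0.8, -0.1]
width: 76.8
```

Request:
arm_command(plan=[0,-0.02,0,0,0,0,0,-0.05,0,0,0,0,0,-0.1,0,0,0,0,0,-0.15,0,0,0,0,0,-0.2,0,0,0,0])

```text
t: 41.45
tcp_pos: [566.9, -361.2, 225.4]
eef_rot: [[-0.983, 0.001, 0.183], [-0.183, 0.0, -0.983], [-0.001, -1.0, -0.0]]
force: [0.7, -0.4, 0.6]
width: 76.9
```

Request:
arm_command(plan=[0.18,0,0.1,0,0,0,0.18,0,0.1,0,0,0,0.18,0,0.1,0,0,0,0.18,0,0.1,0,0,0,0.18,0,0.1,0,0,0])

```text
t: 41.95
tcp_pos: [400.4, -499.0, 223.4]
eef_rot: [[-0.985, -0.003, 0.173], [-0.173, -0.003, -0.985], [0.004, -1.0, 0.003]]
force: [-1.4, -0.2, 0.1]
width: 76.8
```

Request:
arm_command(plan=[0.12,0,0.15,0,0,0,0.12,0,0.15,0,0,0,0.12,0,0.15,0,0,0,0.12,0,0.15,0,0,0,0.12,0,0.15,0,0,0])

```text
t: 42.45
tcp_pos: [310.9, -667.8, 222.3]
eef_rot: [[-0.985, -0.003, 0.174], [-0.174, -0.003, -0.985], [0.004, -1.0, 0.002]]
force: [-1.1, -0.4, -0.0]
width: 77.0
```

Run:
```python
from h import *
b=snap("top","topF"); a=snap("scene","sceneF"); t0=cv2.imread("pics/top0.png")
def bl(n,im,roi,lo,hi,z):
    r=blob(n,im,roi,lo,hi,z); return r and r[0].tolist()
O=((8,170,100),(17,255,255))
print("glue lid",bl("top",b,(415,160,480,225),*O,70))
print("cork",bl("top",b,(425,200,495,262),(5,120,90),(15,180,255),38))
print("tape",bl("top",b,(140,155,210,215),(18,120,60),(32,255,255),60))
print("dark",bl("top",b,(140,205,195,240),(0,100,40),(13,255,115),42),"green",bl("top",b,(165,205,195,245),(32,40,40),(90,255,255),42))
for k,roi,lo,hi,z in (("tin",(285,90,320,125),(15,130,100),(28,255,255),24),("jar",(315,125,345,160),(50,60,60),(80,255,255),64),("bat",(280,130,310,165),(100,120,60),(125,255,255),56)):
    print(k,bl("top",t0,roi,lo,hi,z),bl("top",b,roi,lo,hi,z))
# gray profile difference outside known regions
m=cv2.inRange(cv2.cvtColor(a[300:360,170:230],cv2.COLOR_BGR2HSV),(3,150,60),(32,255,255));k,_,st,_=cv2.connectedComponentsWithStats(m)
print("scene pot box",[s.tolist() for s in st[1:] if s[4]>15], proj("scene",[[568,-361,70],[568,-361,8]])-[170,300])
print(get_state()["tcp_pos"],get_state()["t"])
```

```text
glue lid [571.8, -361.6, 58.5, 56.4, 120.1]
cork [460.7, -376.5, 113.5, 60.7, 100.5]
tape [564.0, 362.3, 72.6, 55.2, 178.5]
dark [459.4, 376.2, 94.8, 37.0, 89.3] green [457.5, 319.1, 38.7, 16.9, 179.8]
tin [785.9, 28.6, 42.3, 41.5, 91.8] [785.9, 28.6, 42.3, 41.5, 91.8]
jar [682.3, -45.2, 48.1, 47.6, 0.8] [682.3, -45.2, 48.1, 47.7, 0.8]
bat [667.1, 44.8, 56.2, 32.2, 13.3] [667.2, 44.8, 56.6, 33.0, 13.8]
scene pot box [[18, 28, 27, 25, 470], [22, 45, 23, 14, 89]] [[30.75447956 38.7812084 ]
 [33.5561012  50.82607953]]
[ 317.13853687 -662.61136969  222.38746131] 42.55
```

Run:
```python
from h import *
plan((530,-300,220,-70),(560,100,220,-35),(454.5,342.3,140,-0.6,8.3),step=210,deg=40)
```

```text
t 42.5 p [ 317.1 -662.6  222.4] psi -79.6 w 76.8 F [ 1.1  0.3 -0.3]
-> (530, -300, 220, -70)
    [-0.092, 0.001, -0.106, 0.0, -0.056, -0.0]
    [-0.097, 0.001, -0.101, 0.0, -0.056, -0.0]
    [-0.103, 0.001, -0.095, 0.0, -0.056, -0.0]
-> (560, 100, 220, -35)
    [-0.082, 0.0, -0.183, 0.0, -0.305, 0.0]
    [-0.134, 0.0, -0.15, 0.0, -0.305, 0.0]
-> (454.5, 342.3, 140, -0.6, 8.3)
    [-0.069, 0.04, -0.113, -0.022, -0.3, 0.07]
    [-0.096, 0.048, -0.087, -0.022, -0.3, 0.07]
```

Request:
arm_command(plan=[-0.092,0.001,-0.106,0,-0.056,0,-0.092,0.001,-0.106,0,-0.056,0,-0.092,0.001,-0.106,0,-0.056,0,-0.092,0.001,-0.106,0,-0.056,0,-0.092,0.001,-0.106,0,-0.056,0], claw=0.62)

```text
t: 43.05
tcp_pos: [391.4, -538.6, 222.7]
eef_rot: [[-0.97, 0.002, 0.243], [-0.243, 0.001, -0.97], [-0.002, -1.0, -0.0]]
force: [-0.4, -1.1, 0.1]
width: 52.7
```

Request:
arm_command(plan=[-0.097,0.001,-0.101,0,-0.056,0,-0.097,0.001,-0.101,0,-0.056,0,-0.097,0.001,-0.101,0,-0.056,0,-0.097,0.001,-0.101,0,-0.056,0,-0.097,0.001,-0.101,0,-0.056,0])

```text
t: 43.55
tcp_pos: [459.4, -419.8, 221.6]
eef_rot: [[-0.956, 0.001, 0.293], [-0.293, -0.0, -0.956], [-0.001, -1.0, 0.001]]
force: [-0.6, -0.6, 0.8]
width: 53.1
```

Request:
arm_command(plan=[-0.103,0.001,-0.095,0,-0.056,0,-0.103,0.001,-0.095,0,-0.056,0,-0.103,0.001,-0.095,0,-0.056,0,-0.103,0.001,-0.095,0,-0.056,0,-0.103,0.001,-0.095,0,-0.056,0])

```text
t: 44.05
tcp_pos: [529.6, -300.4, 220.5]
eef_rot: [[-0.939, 0.001, 0.344], [-0.344, -0.001, -0.939], [-0.001, -1.0, 0.001]]
force: [-1.5, -1.1, 0.9]
width: 52.8
```

Request:
arm_command(plan=[-0.082,0,-0.183,0,-0.305,0,-0.082,0,-0.183,0,-0.305,0,-0.082,0,-0.183,0,-0.305,0,-0.082,0,-0.183,0,-0.305,0,-0.082,0,-0.183,0,-0.305,0])

```text
t: 44.55
tcp_pos: [544.3, -93.5, 221.0]
eef_rot: [[-0.788, 0.002, 0.616], [-0.616, 0.003, -0.788], [-0.004, -1.0, -0.001]]
force: [0.6, -0.7, 0.5]
width: 53.0
```

Request:
arm_command(plan=[-0.134,0,-0.15,0,-0.305,0,-0.134,0,-0.15,0,-0.305,0,-0.134,0,-0.15,0,-0.305,0,-0.134,0,-0.15,0,-0.305,0,-0.134,0,-0.15,0,-0.305,0])

```text
t: 45.05
tcp_pos: [558.6, 107.5, 221.1]
eef_rot: [[-0.566, 0.002, 0.824], [-0.824, 0.004, -0.566], [-0.005, -1.0, -0.0]]
force: [0.7, -0.1, -0.9]
width: 53.1
```

Request:
arm_command(plan=[-0.069,0.04,-0.113,-0.022,-0.3,0.07,-0.069,0.04,-0.113,-0.022,-0.3,0.07,-0.069,0.04,-0.113,-0.022,-0.3,0.07,-0.069,0.04,-0.113,-0.022,-0.3,0.07,-0.069,0.04,-0.113,-0.022,-0.3,0.07])

```text
t: 45.55
tcp_pos: [506.1, 220.6, 180.3]
eef_rot: [[-0.305, 0.013, 0.952], [-0.95, 0.071, -0.305], [-0.071, -0.997, -0.01]]
force: [-0.0, -0.8, -0.8]
width: 53.0
```

Request:
arm_command(plan=[-0.096,0.048,-0.087,-0.022,-0.3,0.07,-0.096,0.048,-0.087,-0.022,-0.3,0.07,-0.096,0.048,-0.087,-0.022,-0.3,0.07,-0.096,0.048,-0.087,-0.022,-0.3,0.07,-0.096,0.048,-0.087,-0.022,-0.3,0.07])

```text
t: 46.05
tcp_pos: [453.6, 342.1, 140.5]
eef_rot: [[-0.01, 0.003, 1.0], [-0.99, 0.143, -0.01], [-0.143, -0.99, 0.002]]
force: [0.7, -0.9, 0.1]
width: 53.1
```

Request:
arm_command(plan=[0,0,0,0,0,0,0,0,0,0,0,0,0,0,0,0,0,0])

```text
t: 46.35
tcp_pos: [453.0, 342.7, 140.9]
eef_rot: [[-0.01, 0.003, 1.0], [-0.99, 0.144, -0.01], [-0.144, -0.99, 0.002]]
force: [-0.4, 0.5, -0.5]
width: 52.8
```

Run:
```python
from h import *
plan((454.5,352,75,-0.6,8.3),(454.5,358.4,31,-0.6,8.3))
```

```text
t 46.4 p [453.  342.7 140.9] psi -0.6 w 52.8 F [-0.4  0.5 -0.5]
-> (454.5, 352, 75, -0.6, 8.3)
    [0.0, 0.067, 0.001, -0.002, 0.001, 0.0]
-> (454.5, 358.4, 31, -0.6, 8.3)
    [0.0, 0.044, -0.0, 0.0, 0.0, 0.0]
```

Request:
arm_command(plan=[0,0.03,0.001,0,0,0,0,0.055,0.001,0,0,0,0,0.067,0.001,0,0,0,0,0.067,0.001,0,0,0])

```text
t: 46.75
tcp_pos: [452.2, 352.8, 73.1]
eef_rot: [[-0.008, -0.0, 1.0], [-0.99, 0.143, -0.007], [-0.143, -0.99, -0.001]]
force: [0.4, 0.4, 1.0]
width: 53.0
```

Request:
arm_command(plan=[0,0.015,0,0,0,0,0,0.03,0,0,0,0,0,0.043,0,0,0,0,0,0.043,0,0,0,0,0,0.043,0,0,0,0])

```text
t: 47.25
tcp_pos: [452.7, 359.9, 31.5]
eef_rot: [[-0.007, 0.001, 1.0], [-0.99, 0.144, -0.007], [-0.144, -0.99, 0.0]]
force: [0.2, -0.1, -0.2]
width: 53.0
```

Request:
arm_command(plan=[0,0,0,0,0,0,0,0,0,0,0,0,0,0,0,0,0,0,0,0,0,0,0,0,0,0,0,0,0,0], claw=0, newtons=50)

```text
t: 47.75
tcp_pos: [453.6, 360.2, 32.6]
eef_rot: [[-0.007, 0.003, 1.0], [-0.989, 0.145, -0.008], [-0.145, -0.989, 0.002]]
force: [-0.4, -1.1, 5.7]
width: 36.5
```

Request:
arm_command(plan=[0,-0.003,0,0,0,0,0.002,-0.003,0,0,0,0,0.004,-0.003,-0.001,0,0,0,0.006,-0.003,-0.001,0,0,0,0.006,-0.003,-0.001,0,0,0])

```text
t: 48.25
tcp_pos: [451.8, 352.8, 33.6]
eef_rot: [[-0.008, 0.002, 1.0], [-0.99, 0.144, -0.008], [-0.144, -0.99, 0.0]]
force: [-0.2, -0.4, -0.3]
width: 36.1
```

Request:
arm_command(plan=[0,0.001,0,0,0,0,0,0.002,0,0,0,0,0,0.002,0,0,0,0])

```text
t: 48.55
tcp_pos: [451.9, 353.9, 31.8]
eef_rot: [[-0.007, 0.002, 1.0], [-0.989, 0.144, -0.007], [-0.144, -0.99, 0.001]]
force: [0.3, -0.3, -1.6]
width: 35.9
```

Request:
arm_command(plan=[0,0.001,0,0,0,0,0,0.001,0,0,0,0,0,0.001,0,0,0,0])

```text
t: 48.85
tcp_pos: [451.9, 353.9, 31.7]
eef_rot: [[-0.007, 0.002, 1.0], [-0.99, 0.144, -0.007], [-0.144, -0.99, 0.001]]
force: [-2.1, -4.1, 9.2]
width: 36.4
```

Contact again; release, back off and check numerically.

Request:
arm_command(plan=[0,0,0,0,0,0,0,0,0,0,0,0,0,0,0,0,0,0,0,0,0,0,0,0], claw=0.62)

```text
t: 49.25
tcp_pos: [451.9, 354.0, 30.8]
eef_rot: [[-0.007, 0.002, 1.0], [-0.99, 0.144, -0.007], [-0.144, -0.99, 0.001]]
force: [0.5, -0.5, 0.7]
width: 53.0
```

Request:
arm_command(plan=[0,-0.02,0,0,0,0,0,-0.05,0,0,0,0,0,-0.1,0,0,0,0,0,-0.15,0,0,0,0,0,-0.17,0,0,0,0])

```text
t: 49.75
tcp_pos: [453.4, 330.3, 203.6]
eef_rot: [[-0.007, 0.007, 1.0], [-0.989, 0.147, -0.008], [-0.147, -0.989, 0.006]]
force: [0.7, -0.6, 0.2]
width: 52.9
```

Request:
arm_command(plan=[0.19,0,0.08,0,0,0,0.19,0,0.08,0,0,0,0.19,0,0.08,0,0,0,0.19,0,0.08,0,0,0,0.19,0,0.08,0,0,0])

```text
t: 50.25
tcp_pos: [532.6, 132.7, 170.3]
eef_rot: [[-0.017, 0.003, 1.0], [-0.99, 0.14, -0.018], [-0.14, -0.99, 0.0]]
force: [0.0, -0.4, -0.4]
width: 52.9
```

Request:
arm_command(plan=[0,-0.03,0,0,0,0,0,-0.03,0,0,0,0,0,-0.03,0,0,0,0])

```text
t: 50.55
tcp_pos: [530.4, 136.9, 201.9]
eef_rot: [[-0.007, 0.003, 1.0], [-0.989, 0.145, -0.007], [-0.145, -0.989, 0.002]]
force: [-0.0, -0.0, -0.2]
width: 53.0
```

Run:
```python
from h import *
b=snap("top","topG"); snap("scene","sceneG")
bl=lambda roi,lo,hi,z:(lambda r:r and r[0].tolist())(blob("top",b,roi,lo,hi,z))
print("dark",bl((140,205,195,240),(0,100,40),(13,255,115),42),"green",bl((165,205,195,245),(32,40,40),(90,255,255),42))
print("pale green sliver",bl((140,205,162,245),(32,40,40),(90,255,255),31))
print("tape",bl((140,155,210,215),(18,120,60),(32,255,255),60))
print("glue",bl((415,160,480,225),(8,170,100),(17,255,255),70),"jar",bl((315,125,345,160),(50,60,60),(80,255,255),64),"bat",bl((280,130,310,165),(100,120,60),(125,255,255),56),"tin",bl((285,90,320,125),(15,130,100),(28,255,255),24))
s=get_state();print(s["t"],s["tcp_pos"].round(0))
```

```text
dark [456.9, 368.5, 92.2, 37.7, 88.5] green [455.0, 312.5, 38.7, 16.9, 179.5]
pale green sliver None
tape [563.9, 361.9, 72.9, 55.4, 178.4]
glue [571.7, -361.7, 58.6, 56.6, 120.4] jar [684.8, -47.3, 47.0, 41.2, 35.7] bat None tin [786.3, 28.6, 42.3, 42.3, 1.2]
50.65 [530. 137. 201.]
```

```bash
python3 -c "
from rig import ctrl; print(ctrl.close_job())"
```

```text
the job is handed in; nothing more can be done
None
```

Both kits are made up and the job is handed in at about 51 s of the 144 s. It reported no verdict.

**Door tray (blue):** the tape measure stands in the narrow bay. The wedges are in the wide bay, pale below and dark on top, head to tail. The first stacking measured about 7 mm off at the ends, so I regripped the dark wedge and shifted it. The last measurement puts the ends and sides within about 2 mm.

**Chair tray (red):** the cork block lies flat in the wide bay. The glue pot stands in the narrow bay, with its lid about 4 mm from the bay centre.

**Other stock:** with the arm clear, before the wedge mend, the jar, tin and battery read the same as at the start. In the very last picture the tin read unchanged, but the arm partly hid the jar and hid the battery, so those two were not re-checked.

**What failed or disagreed:**
- The first grasp on the pale wedge closed above it, because the fingertips sat higher than the text says. The second try, lower down, held.
- The top camera read positions near the blue tray about 5 mm off from the arm's own readings. I aligned the wedges to each other in the same picture.
- The last checks after the mend were colour measurements only, as all 16 picture views were used. No measurement of tilt was made.

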